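# Clamp freshly sealed combs in the comb press

## Task

Clamp the sealed ebony combs flat in the press for drying: draw the carriage out, lay every comb that is on the desk in a pocket of its own, push the loaded carriage fully home against its stop under the platen, then fit the loose crank over the hex hidden in the collar, feeling for the flats until it drops fully on, and turn it clockwise until the platen bears firmly on the combs. Lift the crank off and stand it back in its rest block, and leave the other things on the desk alone.

Things in the scene. Friction and masses are not known exactly. Their poses are not given: they have to be found in the camera images.
- comb1: loose black ebony comb, a flat bar with ten open slots along one edge, no. 1 of up to four, all alike, 104 x 26 x 10 mm, 35 g; there are two to four of them, loose on the desk at the start. Origin: centre of the underside; x along its length, z up. Either end and either edge may lead
- comb2: another such ebony comb like comb1 (may be absent)
- comb3: another such ebony comb like comb1 (may be absent)
- comb4: another such ebony comb like comb1 (may be absent)
- carriage (a joint): aluminium carriage of the press (deck 124 x 206 mm, top face 41 mm above the desk), m along its slide: 0 = drawn out clear of the bridge for loading, 0.220 = against its stop under the platen. Starts empty, somewhere from 0.10 to 0.22. Grows along the press's +y; it drags with about 2.5 N and stays where it is left
- pocket1 (a point): centre of the floor of carriage pocket 1 of four (1 is nearest the carriage's knob, 4 nearest the bridge; 50 mm apart along the slide). A pocket is 112 x 32 mm and 3 mm deep, its length along the point's x (across the slide), floor 38 mm above the desk; a comb drops in with 3 to 4 mm play all round and stands 7 mm proud. Moves with the carriage
- pocket2 (a point): centre of the floor of carriage pocket 2 of four (1 is nearest the carriage's knob, 4 nearest the bridge; 50 mm apart along the slide). Size and axes as pocket1
- pocket3 (a point): centre of the floor of carriage pocket 3 of four (1 is nearest the carriage's knob, 4 nearest the bridge; 50 mm apart along the slide). Size and axes as pocket1
- pocket4 (a point): centre of the floor of carriage pocket 4 of four (1 is nearest the carriage's knob, 4 nearest the bridge; 50 mm apart along the slide). Size and axes as pocket1
- carriage_knob (a point): centre of the top of the carriage's upright black knob, 22 mm across and 40 mm tall (top 78 mm above the desk), at the end of the carriage away from the bridge; it may be gripped from above; with the carriage home its axis is 42 mm short of the platen's edge. The point's y is the slide direction towards the stop
- press: the grey bench press, fixed: a low bed 440 mm long and, at its +y end, a bridge of two uprights with a beam over the bed, 70 mm wide along the slide, 168 mm across, top 126 mm above the desk. Origin on the desk at the middle of the bed; y along the slide towards the bridge, z up
- platen: steel pressing plate under the beam, 116 x 200 x 16 mm, guided level. Origin: centre of its underside, 60 mm above the desk when fully up (tops of combs in the pockets: 48 mm); it may start up to 5 mm lower. Turning the screw clockwise seen from above lowers it 6 mm a turn; the screw drags with 0.25 N m, stiffens sharply once the platen bears on combs, and holds by its own friction
- collar (a point): centre of the mouth of the round guard collar on the beam, 156 mm above the desk, bore 38 mm, outside 54 mm. Inside stands the screw's end, at an unknown angle: a round pilot 21 mm across (tip 6 mm below the mouth), below it a hex 22 mm across flats. The crank's rim stops 14 mm below the mouth until the flats match (within 5 degrees, every 60); fully on, it sits 29 mm below
- crank: loose steel crank, 0.46 kg, balanced, standing in its rest at the start: a shank 37 mm across and 56 mm long with a hex socket in its lower end (23 mm across flats, 23 mm deep, one flat square to the crank's x), over it a flat arm 22 mm wide (56 to 68 mm above the rim, 70 mm out along +x; round counterweight 54 mm out along -x). Origin: centre of the lower rim; z up, x along the arm to the handle
- crank_boss (a point): centre of the top of the crank's square boss, on the socket's axis above the arm: 24 x 24 mm, faces square to the crank's x and y, 28 mm tall, from 68 to 96 mm above the rim; it may be gripped from above. The point's axes are the crank's
- crank_grip (a point): centre of the top of the crank's upright black handle, a sleeve 22 mm across and 46 mm tall that spins freely on its pin, 60 mm from the socket's axis; its top is 116 mm above the rim, its foot 2 mm above the arm
- rest: the crank's dark wooden rest block, fixed, 76 x 76 x 42 mm, with an upright round bore 48 mm across and 34 mm deep in its top. Origin: centre of its underside; z up. The crank stands in it with its rim 8 mm above the desk, any way round
- reed_plate: bystander: loose stainless reed plate, 104 x 26 x 3 mm, lying flat; origin at the underside's centre, x along it
- feeler_block: bystander: loose steel feeler block, 100 x 16 x 22 mm
- rivet_punch: bystander: loose copper rivet punch, 100 mm long, 11 mm thick, lying
- harmonica: bystander: a finished harmonica, 102 x 27 x 20 mm
- rivet_jar: bystander: small glass jar with a steel cap, 44 mm across, 50 mm tall
- small_hammer: bystander: small hammer, 190 mm long, lying behind the press
Mind the look-alikes: they are no part of the job. Leave any green or red look-alike of the comb4 alone. Of the things that look like the rest, take the one that is farthest from the robot's base at the start.

How it is judged:
On the way, in this order (a step that is already met when the one before it is completed fails the run):
1. every comb lies flat in a pocket of the carriage, with the carriage not yet home (((horizontal distance between comb1 and pocket1 below 0.007 m and z of comb1 in the frame of pocket1 below 0.002 m and angle between the x axis of comb1 and the x axis of pocket1, either way round below 0.15 rad) or (horizontal distance between comb1 and pocket2 below 0.007 m and z of comb1 in the frame of pocket2 below 0.002 m and angle between the x axis of comb1 and the x axis of pocket2, either way round below 0.15 rad) or (horizontal distance between comb1 and pocket3 below 0.007 m and z of comb1 in the frame of pocket3 below 0.002 m and angle between the x axis of comb1 and the x axis of pocket3, either way round below 0.15 rad) or (horizontal distance between comb1 and pocket4 below 0.007 m and z of comb1 in the frame of pocket4 below 0.002 m and angle between the x axis of comb1 and the x axis of pocket4, either way round below 0.15 rad)) and ((horizontal distance between comb2 and pocket1 below 0.007 m and z of comb2 in the frame of pocket1 below 0.002 m and angle between the x axis of comb2 and the x axis of pocket1, either way round below 0.15 rad) or (horizontal distance between comb2 and pocket2 below 0.007 m and z of comb2 in the frame of pocket2 below 0.002 m and angle between the x axis of comb2 and the x axis of pocket2, either way round below 0.15 rad) or (horizontal distance between comb2 and pocket3 below 0.007 m and z of comb2 in the frame of pocket3 below 0.002 m and angle between the x axis of comb2 and the x axis of pocket3, either way round below 0.15 rad) or (horizontal distance between comb2 and pocket4 below 0.007 m and z of comb2 in the frame of pocket4 below 0.002 m and angle between the x axis of comb2 and the x axis of pocket4, either way round below 0.15 rad)) and ((horizontal distance between comb3 and pocket1 below 0.007 m and z of comb3 in the frame of pocket1 below 0.002 m and angle between the x axis of comb3 and the x axis of pocket1, either way round below 0.15 rad) or (horizontal distance between comb3 and pocket2 below 0.007 m and z of comb3 in the frame of pocket2 below 0.002 m and angle between the x axis of comb3 and the x axis of pocket2, either way round below 0.15 rad) or (horizontal distance between comb3 and pocket3 below 0.007 m and z of comb3 in the frame of pocket3 below 0.002 m and angle between the x axis of comb3 and the x axis of pocket3, either way round below 0.15 rad) or (horizontal distance between comb3 and pocket4 below 0.007 m and z of comb3 in the frame of pocket4 below 0.002 m and angle between the x axis of comb3 and the x axis of pocket4, either way round below 0.15 rad)) and ((horizontal distance between comb4 and pocket1 below 0.007 m and z of comb4 in the frame of pocket1 below 0.002 m and angle between the x axis of comb4 and the x axis of pocket1, either way round below 0.15 rad) or (horizontal distance between comb4 and pocket2 below 0.007 m and z of comb4 in the frame of pocket2 below 0.002 m and angle between the x axis of comb4 and the x axis of pocket2, either way round below 0.15 rad) or (horizontal distance between comb4 and pocket3 below 0.007 m and z of comb4 in the frame of pocket3 below 0.002 m and angle between the x axis of comb4 and the x axis of pocket3, either way round below 0.15 rad) or (horizontal distance between comb4 and pocket4 below 0.007 m and z of comb4 in the frame of pocket4 below 0.002 m and angle between the x axis of comb4 and the x axis of pocket4, either way round below 0.15 rad)) and value of joint carriage below 0.15 m), for 0.2 s.
2. the carriage, with every comb in its pocket, is against its stop under the platen (value of joint carriage above 0.216 m and ((horizontal distance between comb1 and pocket1 below 0.007 m and z of comb1 in the frame of pocket1 below 0.002 m and angle between the x axis of comb1 and the x axis of pocket1, either way round below 0.15 rad) or (horizontal distance between comb1 and pocket2 below 0.007 m and z of comb1 in the frame of pocket2 below 0.002 m and angle between the x axis of comb1 and the x axis of pocket2, either way round below 0.15 rad) or (horizontal distance between comb1 and pocket3 below 0.007 m and z of comb1 in the frame of pocket3 below 0.002 m and angle between the x axis of comb1 and the x axis of pocket3, either way round below 0.15 rad) or (horizontal distance between comb1 and pocket4 below 0.007 m and z of comb1 in the frame of pocket4 below 0.002 m and angle between the x axis of comb1 and the x axis of pocket4, either way round below 0.15 rad)) and ((horizontal distance between comb2 and pocket1 below 0.007 m and z of comb2 in the frame of pocket1 below 0.002 m and angle between the x axis of comb2 and the x axis of pocket1, either way round below 0.15 rad) or (horizontal distance between comb2 and pocket2 below 0.007 m and z of comb2 in the frame of pocket2 below 0.002 m and angle between the x axis of comb2 and the x axis of pocket2, either way round below 0.15 rad) or (horizontal distance between comb2 and pocket3 below 0.007 m and z of comb2 in the frame of pocket3 below 0.002 m and angle between the x axis of comb2 and the x axis of pocket3, either way round below 0.15 rad) or (horizontal distance between comb2 and pocket4 below 0.007 m and z of comb2 in the frame of pocket4 below 0.002 m and angle between the x axis of comb2 and the x axis of pocket4, either way round below 0.15 rad)) and ((horizontal distance between comb3 and pocket1 below 0.007 m and z of comb3 in the frame of pocket1 below 0.002 m and angle between the x axis of comb3 and the x axis of pocket1, either way round below 0.15 rad) or (horizontal distance between comb3 and pocket2 below 0.007 m and z of comb3 in the frame of pocket2 below 0.002 m and angle between the x axis of comb3 and the x axis of pocket2, either way round below 0.15 rad) or (horizontal distance between comb3 and pocket3 below 0.007 m and z of comb3 in the frame of pocket3 below 0.002 m and angle between the x axis of comb3 and the x axis of pocket3, either way round below 0.15 rad) or (horizontal distance between comb3 and pocket4 below 0.007 m and z of comb3 in the frame of pocket4 below 0.002 m and angle between the x axis of comb3 and the x axis of pocket4, either way round below 0.15 rad)) and ((horizontal distance between comb4 and pocket1 below 0.007 m and z of comb4 in the frame of pocket1 below 0.002 m and angle between the x axis of comb4 and the x axis of pocket1, either way round below 0.15 rad) or (horizontal distance between comb4 and pocket2 below 0.007 m and z of comb4 in the frame of pocket2 below 0.002 m and angle between the x axis of comb4 and the x axis of pocket2, either way round below 0.15 rad) or (horizontal distance between comb4 and pocket3 below 0.007 m and z of comb4 in the frame of pocket3 below 0.002 m and angle between the x axis of comb4 and the x axis of pocket3, either way round below 0.15 rad) or (horizontal distance between comb4 and pocket4 below 0.007 m and z of comb4 in the frame of pocket4 below 0.002 m and angle between the x axis of comb4 and the x axis of pocket4, either way round below 0.15 rad))), for 0.2 s.
3. the crank is fully down on the hex in the collar (horizontal distance between crank and collar below 0.004 m and z of crank in the frame of collar below -0.024 m and angle between crank's own z axis and vertical below 0.12 rad), for 0.2 s.
4. with the crank on the hex, the platen bears on every comb (all of step 3 and contact force between platen and comb1 above 4 N and contact force between platen and comb2 above 4 N and contact force between platen and comb3 above 4 N and contact force between platen and comb4 above 4 N), for 0.2 s.
At the end, for the whole second after the job is handed in: Each comb lies flat in a pocket (within 7 mm, 0.15 rad, on the floor within 2 mm), the carriage is within 4 mm of its stop, the platen presses on every comb with over 3 N, and the crank stands upright and still in its rest, fully down (within 4 mm) and within 8 mm of the bore's centre (all of step 2 and contact force between platen and comb1 above 3 N and contact force between platen and comb2 above 3 N and contact force between platen and comb3 above 3 N and contact force between platen and comb4 above 3 N and horizontal distance between crank and rest below 0.008 m and z of crank in the frame of rest below 0.012 m and angle between crank's own z axis and vertical below 0.12 rad and linear speed of crank below 0.02 m/s); the robot touches nothing.
It fails at once if another thing on the desk was pushed more than 6 cm from its place (distance of any of reed_plate, feeler_block, rivet_punch, harmonica, rivet_jar, small_hammer from where it was at the start of the episode above 0.06 m).
Of comb1, comb2, comb3, comb4 only 2 to 4 are there at a start; the rules pass over those that are not, and their reading is None.
At some moment in a run one of comb1, comb2, comb3, comb4 may be knocked a few centimetres aside while the robot is not near it.
It also fails if it takes over 210 s, if anything falls off the work surface, if the arm or the gripper's body presses on something with over 40 N, if the wrist force passes 120 N, or if a joint passes its speed limit or range.

## Robot

A 7-joint arm with a two-finger parallel gripper is mounted at the origin on the work surface. World frame = base frame: x ahead of the robot, y to its left, z up, the work surface at z = 0. Lengths are in m, angles in rad, forces in N, time in s.
With the tool pointing down it reaches from about 0.35 to 0.9 m from the base axis. Payload 7.2 kg.
Tool frame: the origin (TCP) lies midway between the tips of the shut fingers; the grasp point (between the pads) lies 19 mm behind it (pinch_z is the distance from the TCP to the grasp point, in m); z points along the fingers, y is the line along which they close (so a half turn about z gives the same grasp; the last joint's range is limited). The gripper opens to 88 mm and grips with 3 to 60 N. Pads are 20 mm wide; open, the fingers measure 115 mm over their backs; the gripper's body (75 mm by 178 mm) begins 61 mm behind the grasp point.
Start: joints at [1.097, 0.411, -0.013, 1.596, 0.006, 1.134, -0.082], TCP at [0.247, -0.574, 0.184] pointing down, gripper open.
Joint ranges: [-2.95, 2.95], [-0.29, 1.99], [-1.47, 1.44], [0.14, 2.54], [-1.03, 4.17], [0.13, 1.85], [-2.86, 2.86]. Speed limits (rad/s): [2.39, 2.39, 3.01, 3.01, 3.14, 3.14, 3.14].

## Interface

Orientations are given as [roll, pitch, yaw] about the fixed x, y, z axes, in that order (R = Rz(yaw) Ry(pitch) Rx(roll)).
In Python, from cell import * gives the robot as it stands.
- The arm moves only by the tool servo_tool, never from a script. Its argument "commands" is a list of rows, each an object with "offset": the shift along the tool's x, y, z in units of 40 mm (1.0 is 40 mm), a list of three; "twist": the turn about the tool's z in units of 5 degrees (1.0 is 5 degrees). In form: [{"offset": [x, y, z], "twist": twist}, ...]. A call has 1 to 12 rows; each row is the pose to reach, as a shift and turn from the pose commanded when the call began, along the tool's axes at that moment; what a row does not reach only later rows make up. A row lasts 1/10 s, in which the tool goes at most 50 mm and 8.59 degrees, less where a joint would pass 70% of its speed; a pose out of reach is approached as far as the arm can. A call with a gripper value outside its range is refused whole. "fingers" is the opening, from -1 (shut) to 1 (fully open), set as the call begins (left out, the last holds). The fingers move at their own pace and stop on an object; the grip force is fixed at half the most. Time passes only in rows, so rows that repeat a pose let the fingers close. It gives the time, the measured TCP pose, the force, the opening and the grip force at its end, in the units of the state.
- state(): the state, without advancing time (a new reading comes with each control period).
- grab_frame(name): name is "scene" or "top" or "wrist"; returns (picture, depth): 400x640x3 uint8, blue, green, red; 400x640 float32, m along the optical axis (not along the pixel's ray), 0 where there is no reading.
- get_calibration(name): a dict with "camera_matrix" (3x3 intrinsics, pixels), "origin" and "attitude" of the camera in the world. Camera axes: x right, y down, z forward; pixel columns grow to the right and rows downward; lengths in m; the calibration is good to about 2 mm. The wrist camera is an equidistant fisheye: a pixel r from the principal point sees the ray r / f radians off the axis. A picture is of the moment at which its call begins: read the wrist's pose just before it. get_calibration takes no time and is no camera call; for the wrist camera it gives the pose at the moment of the call.
- hand_in(): hands the job in; it is judged then, once.
The state is a dict: "time_s": time; "joints": joint angles; "joint_velocities": joint speeds; "effort": joint torques, N m; "tcp_pos": TCP position; "tcp_rot": TCP orientation; "contact_force": force on the tool from outside, world axes, zero at the start; "moment": the same for the moment, N m; "finger_gap": finger opening in m; "grip_force": force on a finger pad.
Only numpy, scipy, OpenCV 4.12 (cv2) and the standard library are available. Lean on these libraries where they do the work, as an engineer would, in place of code of your own. Each camera call takes 0.05 s, during which the arm holds its last target. There are 200 camera calls.

## Working session

There is one attempt and no reset: what is moved stays moved. The work goes in short steps, Python scripts to look and compute and a tool call to move; the robot and the scene stay as the last step left them, time stands still between calls to the robot, and variables do not carry over. Pictures are saved under pics/ and viewed, at most 14 in all, crops included, and the job is handed in when it is done.

Besides the shell and the picture viewer there is one more tool, called as name(argument=value, ...) on one line, values as JSON. servo_tool: Moves the arm, as the interface text tells. Its arguments: {"type":"object","properties":{"commands":{"type":"array","items":{"type":"object","properties":{"offset":{"type":"array","items":{"type":"number"}},"twist":{"type":"number"}}}},"fingers":{"type":"number"}},"required":["commands"]}

```bash
mkdir -p pics; cat > h.py <<'E'
from cell import *
import numpy as np, cv2
from scipy.spatial.transform import Rotation as R
def att(c):
    a=np.array(c["attitude"],float)
    return a if a.shape==(3,3) else R.from_euler('xyz',a).as_matrix()
def grab(n,save=None):
    c=get_calibration(n); p,d=grab_frame(n)
    if save: cv2.imwrite(save,p)
    return p,d,c
def cloud(d,c):
    K=np.array(c["camera_matrix"]); v,u=np.mgrid[0:d.shape[0],0:d.shape[1]]
    P=np.stack([(u-K[0,2])/K[0,0]*d,(v-K[1,2])/K[1,1]*d,d],-1)
    return P@att(c).T+np.array(c["origin"])
E
python3 - <<'E'
from h import *
s=state(); print(s)
for n in("scene","top"):
    p,d,c=grab(n,f"pics/{n}0.png"); print(c)
    np.savez(f"{n}0.npz",p=p,d=d,W=cloud(d,c))
print(get_calibration("wrist"))
E
```

```text
{'time_s': 0.0, 'joints': array([ 1.09679012,  0.4119266 , -0.0127291 ,  1.59703372,  0.00559879,
        1.13432678, -0.0822185 ]), 'joint_velocities': array([-6.03743930e-05,  7.88705197e-04,  1.18863367e-04, -9.40859535e-05,
        8.91031187e-04,  1.42475546e-03, -1.94785749e-03]), 'effort': array([-7.33436282e-04, -5.87948298e+01,  6.41906485e-01, -2.91077346e+01,
       -5.37714420e-02,  1.84028142e-02,  1.14659047e-04]), 'tcp_pos': array([ 0.24646225, -0.57372259,  0.18359665]), 'tcp_rot': array([-3.13993746e+00,  1.09971205e-04,  4.05827526e-01]), 'contact_force': array([ 0.09898894,  0.72755371, -0.14927635]), 'moment': array([-0.05080382, -0.04466308, -0.02966486]), 'grip_force': 0.0, 'finger_gap': 0.0880223895633421}
{'camera_matrix': array([[396.96962997,   0.        , 319.99461919],
       [  0.        , 396.96962997, 194.41628067],
       [  0.        ,   0.        ,   1.        ]]), 'origin': array([ 1.31398021, -0.32892337,  0.74615886]), 'attitude': array([-2.20748803,  0.00812654,  1.18024866])}
{'camera_matrix': array([[407.8237427 ,   0.        , 317.96109268],
       [  0.        , 407.8237427 , 195.11468361],
       [  0.        ,   0.        ,   1.        ]]), 'origin': array([ 0.36531149, -0.02702387,  1.19770816]), 'attitude': array([-3.0106244 ,  0.01455293, -1.57409043])}
{'camera_matrix': array([[309.70691629,   0.        , 322.40924664],
       [  0.        , 309.70691629, 200.81438168],
       [  0.        ,   0.        ,   1.        ]]), 'origin': array([ 0.32322017, -0.54024251,  0.38429741]), 'attitude': array([ 2.83507279e+00,  1.37835044e-04, -1.16483643e+00])}
```

View pics/top0.png

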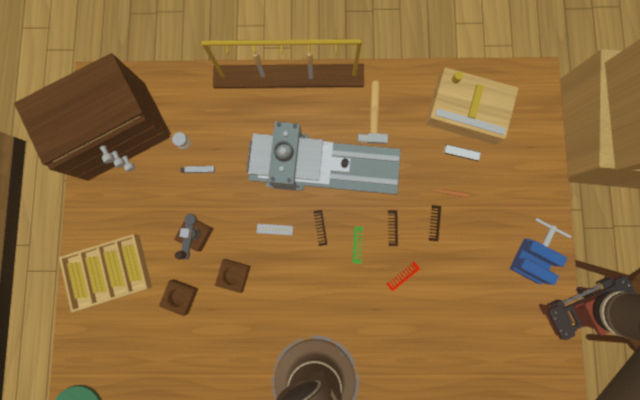

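View pics/scene0.png

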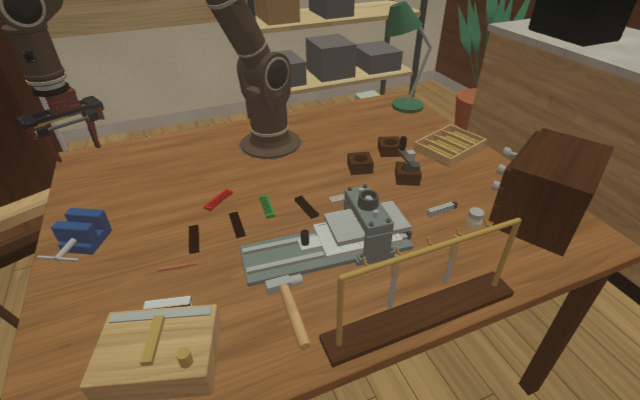

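```bash
cat >> h.py <<'E'
def rect(P):
    r=cv2.minAreaRect((P[:,:2]*1000).astype(np.float32)); (cx,cy),(w,h),a=r
    if w<h: w,h,a=h,w,a+90
    a=(a+90)%180-90
    return f"c=({cx:.1f},{cy:.1f}) {w:.1f}x{h:.1f} ang={a:.1f} n={len(P)} mean={np.round(P.mean(0)*1000,1)}"
def blobs(M,W,nmin=30):
    n,l,s,_=cv2.connectedComponentsWithStats(M.astype(np.uint8))
    for i in range(1,n):
        if s[i,4]>=nmin: yield s[i],W[l==i]
E
python3 - <<'E'
from h import *
for n in("top","scene"):
    z=np.load(n+"0.npz"); p,d,W=z["p"].astype(int),z["d"],z["W"]
    tab=(W[...,0]>.25)&(W[...,0]<.9)&(abs(W[...,1])<.55)&(d>0)
    f=tab&(abs(W[...,2])<.005); print(n,"table z",np.median(W[f][:,2]))
    print("dark combs")
    for s,P in blobs(tab&(p.max(-1)<60)&(W[...,2]<.03),W): print(s[:4],rect(P))
    for nm,a,b in(("beam",.118,.135),("collar",.150,.163),("knob",.072,.084),("deck",.036,.046),("rest",.034,.048),("crank arm",.066,.084),("boss",.098,.110),("grip",.115,.132)):
        print(nm)
        for s,P in blobs(tab&(W[...,2]>a)&(W[...,2]<b),W,12): print(s[:4],rect(P))
E
```

```text
top table z -0.0001067481285692562
dark combs
beam
[354  57   5   5] c=(885.8,-118.0) 11.8x7.4 ang=79.9 n=14 mean=[ 885.5 -117.9  127.7]
[211  58   4   5] c=(885.2,279.4) 10.0x4.3 ang=-65.5 n=14 mean=[885.3 279.1 127.5]
[110  64  46  87] c=(748.8,483.9) 240.7x109.2 ang=-5.8 n=238 mean=[714.7 485.4 126. ]
[268 122  32  63] c=(623.2,81.7) 167.9x70.7 ang=-5.6 n=1226 mean=[619.8  80.4 125.9]
[276 144  14  13] c=(628.1,83.3) 35.4x32.6 ang=-88.7 n=77 mean=[631.2  84.2 126.6]
[115 159   6   5] c=(601.1,534.1) 15.7x7.7 ang=45.5 n=12 mean=[601.6 533.5 119.5]
[174 252   9   8] c=(350.0,357.3) 19.8x17.2 ang=-36.6 n=51 mean=[350.2 356.7 122.7]
collar
[105  61  46  88] c=(745.0,483.1) 242.4x106.6 ang=-5.5 n=210 mean=[714.5 485.4 156.6]
[255  61   6   5] c=(861.8,148.7) 15.4x3.2 ang=-67.5 n=13 mean=[861.6 149.2 155.1]
[273 141  19  19] c=(622.9,81.5) 48.1x47.3 ang=2.8 n=119 mean=[622.4  81.4 155. ]
[105 159   9   5] c=(594.3,533.3) 22.8x1.8 ang=-61.1 n=14 mean=[594.5 533.6 157.6]
knob
[133  74   7  12] c=(854.9,515.5) 37.9x1.3 ang=29.5 n=12 mean=[853.7 515.1  77.5]
[450  77  12  12] c=(840.8,-404.
[... 12798 characters left out ...]
 mean=[ 848.4 -408.2  100.6]
grip
[400 136   6   6] c=(351.2,352.4) 23.5x15.3 ang=-18.2 n=30 mean=[352.8 352.4 122.1]
[498 164   7   5] c=(603.7,532.3) 17.8x14.5 ang=-65.1 n=20 mean=[603.7 531.4 117.2]
[344 185  50  47] c=(625.0,77.7) 171.4x71.4 ang=-6.3 n=890 mean=[645.4  68.5 125.6]
[497 187  85  36] c=(785.9,476.6) 199.3x13.8 ang=26.5 n=519 mean=[790.3 478.7 123.4]
[502 249   7   9] c=(891.6,275.4) 11.5x6.5 ang=36.0 n=34 mean=[891.6 275.3 124.1]
[447 259   7   8] c=(868.1,149.2) 12.9x3.5 ang=83.9 n=32 mean=[868.  148.  123.3]
[390 279   7   8] c=(868.9,8.4) 12.3x5.0 ang=78.1 n=33 mean=[868.2   8.  123.1]
[336 309   7   8] c=(892.9,-122.0) 11.7x7.0 ang=71.9 n=37 mean=[ 892.7 -122.8  123.3]
```

```bash
cat >> h.py <<'E'
def go(*tg):
    """each target (x,y,z mm, yaw deg); prints offset/twist from the current pose for each (same call)"""
    s=state(); p=np.array(s["tcp_pos"])*1000; Rm=R.from_euler('xyz',s["tcp_rot"]).as_matrix(); y0=np.degrees(s["tcp_rot"][2])
    print("t",round(s["time_s"],2),"at",np.round(p,1),"yaw",round(y0,2),"gap",round(s["finger_gap"]*1000,1),"F",np.round(s["contact_force"],1))
    for t in tg:
        o=Rm.T@(np.array(t[:3])-p)/40; dy=(t[3]-y0+180)%360-180
        print(t,"->",np.round(o,3).tolist(),"twist",round(-dy/5,3))
def wcloud(d,c):
    K=np.array(c["camera_matrix"]); v,u=np.mgrid[0:d.shape[0],0:d.shape[1]]
    x=(u-K[0,2])/K[0,0]; y=(v-K[1,2])/K[1,1]; r=np.hypot(x,y)+1e-9; t=np.tan(np.minimum(r,1.4))/r
    P=np.stack([x*t*d,y*t*d,d],-1)
    return P@att(c).T+np.array(c["origin"])
E
python3 -c "
from h import *
go((600,-180,300,84.5))"
```

```text
t 0.1 at [ 246.5 -573.8  183.7] yaw 23.25 gap 87.9 F [-1.  -0.3  0.7]
(600, -180, 300, 84.5) -> [12.006, -5.56, -2.901] twist -12.25
```

servo_tool(commands=[{"offset":[1,-0.5,-1.5],"twist":-1},{"offset":[12,-5.56,-2.9],"twist":-12.25},{"offset":[12,-5.56,-2.9],"twist":-12.25},{"offset":[12,-5.56,-2.9],"twist":-12.25},{"offset":[12,-5.56,-2.9],"twist":-12.25},{"offset":[12,-5.56,-2.9],"twist":-12.25},{"offset":[12,-5.56,-2.9],"twist":-12.25},{"offset":[12,-5.56,-2.9],"twist":-12.25},{"offset":[12,-5.56,-2.9],"twist":-12.25},{"offset":[12,-5.56,-2.9],"twist":-12.25},{"offset":[12,-5.56,-2.9],"twist":-12.25},{"offset":[12,-5.56,-2.9],"twist":-12.25}])

```text
time_s: 1.3
tcp_pos: [0.6034, -0.1728, 0.3005]
tcp_rot: [3.14, -0.004, 1.484]
contact_force: [0.1, -0.6, -0.8]
finger_gap: 0.0877
grip_force: 0.0
```

servo_tool(commands=[{"offset":[0,0,0],"twist":0}])

```text
time_s: 1.4
tcp_pos: [0.6005, -0.1786, 0.2998]
tcp_rot: [-3.141, -0.001, 1.478]
contact_force: [-0.9, 0.1, -0.5]
finger_gap: 0.0878
grip_force: 0.0
```

```bash
python3 - <<'E'
from h import *
p,d,c=grab("wrist","pics/w1.png"); W=wcloud(d,c); np.savez("w1.npz",p=p,d=d,W=W)
print(state()["tcp_pos"])
ok=(d>0)&(W[...,0]>.3)&(W[...,0]<.75)&(abs(W[...,1])<.42)
print("table",np.median(W[ok&(abs(W[...,2])<.006)][:,2]))
for nm,a,b,box in(("knob",.070,.084,(560,650,-120,-50)),("beam",.118,.134,(520,720,20,140)),("collar",.148,.163,(580,670,40,130)),("boss",.097,.11,(370,450,300,390)),("rest",.036,.047,(360,460,290,400))):
    M=ok&(W[...,2]>a)&(W[...,2]<b)&(W[...,0]*1e3>box[0])&(W[...,0]*1e3<box[1])&(W[...,1]*1e3>box[2])&(W[...,1]*1e3<box[3])
    for s,P in blobs(M,W,20): print(nm,s[:4],rect(P))
for s,P in blobs(ok&(p.max(-1)<75)&(W[...,2]<.014)&(W[...,2]>.004),W,60): print("comb",s[:4],rect(P))
E
```

```text
[ 0.5995124  -0.18073772  0.2996891 ]
table 0.00033723359198023495
knob [313  92  17  16] c=(608.3,-85.9) 21.2x20.2 ang=-49.7 n=192 mean=[608.1 -86.   77.9]
comb [179  56  60  35] c=(428.0,-16.3) 103.8x26.1 ang=8.9 n=621 mean=[429.2 -17.7   9.2]
comb [196 187  58  19] c=(426.8,-226.1) 103.3x25.6 ang=-0.9 n=563 mean=[ 428.1 -227.6    9.4]
comb [250 253  22  15] c=(470.6,-352.1) 40.6x26.8 ang=-7.6 n=173 mean=[ 474.  -354.9    9.6]
```

View pics/w1.png

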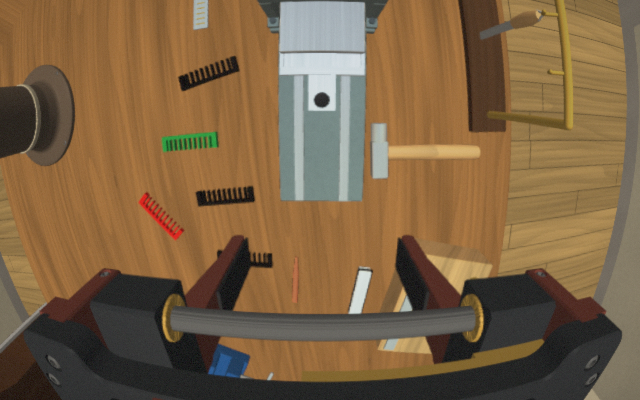

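```bash
python3 -c "
from h import *
go((608.3,-85.9,110,84.5),(608.3,-85.9,56,84.5))"
```

```text
t 1.45 at [ 599.5 -180.7  299.7] yaw 84.53 gap 88.0 F [-0.5 -0.3 -0.3]
(608.3, -85.9, 110, 84.5) -> [2.383, -0.001, 4.741] twist 0.007
(608.3, -85.9, 56, 84.5) -> [2.384, 0.001, 6.091] twist 0.007
```

servo_tool(commands=[{"offset":[1.2,0,1.2],"twist":0},{"offset":[2.38,0,2.4],"twist":0},{"offset":[2.38,0,3.6],"twist":0},{"offset":[2.38,0,4.7],"twist":0},{"offset":[2.38,0,5.4],"twist":0},{"offset":[2.38,0,6.1],"twist":0},{"offset":[2.38,0,6.1],"twist":0}])

```text
time_s: 2.15
tcp_pos: [0.6047, -0.0882, 0.052]
tcp_rot: [-3.133, 0.001, 1.472]
contact_force: [-1.3, -0.1, -0.5]
finger_gap: 0.088
grip_force: 0.0
```

servo_tool(commands=[{"offset":[0,0,0],"twist":0},{"offset":[0,0,0],"twist":0},{"offset":[0,0,0],"twist":0},{"offset":[0,0,0],"twist":0},{"offset":[0,0,0],"twist":0}], fingers=-1)

```text
time_s: 2.65
tcp_pos: [0.6095, -0.0858, 0.0574]
tcp_rot: [3.14, 0.0, 1.475]
contact_force: [-0.6, -0.7, 1.1]
finger_gap: 0.0515
grip_force: 0.0
```

servo_tool(commands=[{"offset":[-0.3,0,0],"twist":0},{"offset":[-0.8,0,0],"twist":0},{"offset":[-1.5,0,0],"twist":0},{"offset":[-2.1,0,0],"twist":0},{"offset":[-2.7,0,0],"twist":0},{"offset":[-3.3,0,0],"twist":0},{"offset":[-3.8,0,0],"twist":0},{"offset":[-4.2,0,0],"twist":0},{"offset":[-4.5,0,0],"twist":0},{"offset":[-4.7,0,0],"twist":0},{"offset":[-4.75,0,0],"twist":0},{"offset":[-4.75,0,0],"twist":0}])

```text
time_s: 3.85
tcp_pos: [0.591, -0.2743, 0.0564]
tcp_rot: [3.142, -0.0, 1.475]
contact_force: [0.2, 0.9, -0.2]
finger_gap: 0.0004
grip_force: 0.0
```

servo_tool(commands=[{"offset":[0,0,-1.2],"twist":0},{"offset":[0,0,-1.8],"twist":0},{"offset":[0,0,-1.8],"twist":0}], fingers=1)

```text
time_s: 4.15
tcp_pos: [0.5938, -0.274, 0.1328]
tcp_rot: [3.135, 0.001, 1.477]
contact_force: [-0.3, 0.3, -0.3]
finger_gap: 0.0207
grip_force: 0.0
```

```bash
python3 - <<'E'
from h import *
p,d,c=grab("wrist"); W=wcloud(d,c)
M=(d>0)&(W[...,2]>.070)&(W[...,2]<.084)&(p.max(-1)<80)&(abs(W[...,0]-.6)<.06)&(W[...,1]>-.26)&(W[...,1]<0)
for s,P in blobs(M,W,20): print(s[:4],rect(P))
go((608.3,-85.9,110,84.5),(608.3,-85.9,56,84.5))
E
```

```text
t 4.2 at [ 592.4 -273.9  130.5] yaw 84.59 gap 24.8 F [-0.3  0.7 -0.7]
(608.3, -85.9, 110, 84.5) -> [4.717, -0.05, 0.508] twist 0.018
(608.3, -85.9, 56, 84.5) -> [4.718, -0.055, 1.858] twist 0.018
```

```bash
python3 - <<'E'
from h import *
p,d,c=grab("wrist","pics/w2.png"); W=wcloud(d,c); print(c["origin"])
M=(d>0)&(W[...,2]>.066)&(W[...,2]<.088)&(abs(W[...,0]-.6)<.08)&(W[...,1]>-.36)&(W[...,1]<0.03)
for s,P in blobs(M,W,15): print(s[:4],rect(P))
E
```

```text
[ 0.59944859 -0.18966859  0.33100114]
```

View pics/w2.png

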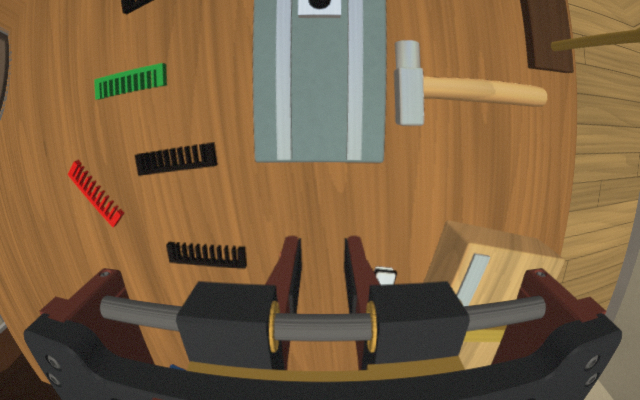

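servo_tool(commands=[{"offset":[1.0,0,0],"twist":0},{"offset":[2.2,0,0],"twist":0},{"offset":[3.4,-0.02,0.2],"twist":0},{"offset":[4.72,-0.05,0.5],"twist":0},{"offset":[4.72,-0.05,0.5],"twist":0},{"offset":[4.72,-0.05,0.5],"twist":0},{"offset":[4.72,-0.05,0.5],"twist":0},{"offset":[4.72,-0.05,0.8],"twist":0},{"offset":[4.72,-0.05,1.3],"twist":0},{"offset":[4.72,-0.05,1.7],"twist":0},{"offset":[4.72,-0.05,1.86],"twist":0},{"offset":[4.72,-0.05,1.86],"twist":0}])

```text
time_s: 5.45
tcp_pos: [0.606, -0.0873, 0.0526]
tcp_rot: [-3.139, -0.0, 1.474]
contact_force: [0.2, 0.4, 0.4]
finger_gap: 0.0877
grip_force: 0.0
```

servo_tool(commands=[{"offset":[0,0,0],"twist":0},{"offset":[0,0,0],"twist":0},{"offset":[0,0,0],"twist":0},{"offset":[0,0,0],"twist":0},{"offset":[0,0,0],"twist":0},{"offset":[0,0,0],"twist":0},{"offset":[0,0,0],"twist":0},{"offset":[0,0,0],"twist":0},{"offset":[0,0,0],"twist":0},{"offset":[0,0,0],"twist":0},{"offset":[0,0,0],"twist":0},{"offset":[0,0,0],"twist":0}], fingers=-1)

```text
time_s: 6.65
tcp_pos: [0.607, -0.0867, 0.054]
tcp_rot: [3.142, -0.0, 1.475]
contact_force: [-0.1, -0.8, -0.0]
finger_gap: 0.0006
grip_force: 0.0
```

```bash
python3 - <<'E'
from h import *
p,d,c=grab("wrist"); cv2.imwrite("pics/w3.png",p)
E
```

```text
(no output)
```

View pics/w3.png

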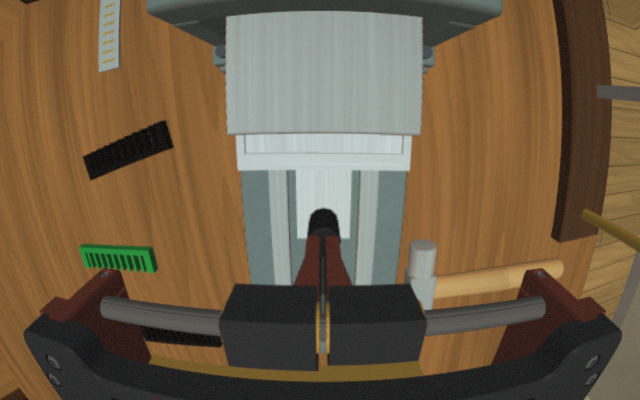

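```bash
cat >> h.py <<'E'
def ray(u,v,z,c):
    K=np.array(c["camera_matrix"]); x=(u-K[0,2])/K[0,0]; y=(v-K[1,2])/K[1,1]; r=np.hypot(x,y)+1e-9; t=np.tan(r)/r
    D=att(c)@np.array([x*t,y*t,1]); o=np.array(c["origin"]); return np.round((o+D*(z-o[2])/D[2])*1000,1)
E
python3 - <<'E'
from h import *
p,d,c=grab("wrist"); W=wcloud(d,c)
print(ray(322,216,.078,c),ray(322,209,.078,c))
P=W[205:235:5,322]*1000; print(np.round(P,0))
print(c["origin"],c["attitude"],state()["tcp_pos"])
# where TCP projects in the picture
print(p[205:235:3,322].max(-1))
E
```

```text
[608.5 -68.3  78. ] [608.9 -63.8  78. ]
[[608. -74.  39.]
 [608. -75.  47.]
 [608. -75.  58.]
 [608. -75.  67.]
 [608. -75.  75.]
 [608. -77.  79.]]
[ 0.6148191  -0.00269227  0.25463324] [ 2.83366792e+00 -1.23078645e-03 -9.58431713e-02] [ 0.60694794 -0.0866675   0.05405785]
[201 110  26  24  23  25  30  28  43  38]
```

```bash
python3 - <<'E'
from h import *
p,d,c=grab("wrist"); W=wcloud(d,c)
for u in(300,318,330):
    print(u); print(np.c_[np.arange(215,300,8),np.round(W[215:300:8,u]*1000,0)].astype(int).tolist())
s=state(); print(s["finger_gap"],s["grip_force"],s["contact_force"],s["moment"])
E
```

```text
300
[[215, 591, -81, 38], [223, 590, -87, 39], [231, 589, -94, 38], [239, 586, -110, 17], [247, 585, -118, 16], [255, 584, -125, 16], [263, 583, -133, 18], [271, 598, -74, 133], [279, 598, -73, 140], [287, 604, -52, 180], [295, 604, -52, 183]]
318
[[215, 605, -76, 55], [223, 605, -76, 71], [231, 605, -78, 77], [239, 606, -74, 98], [247, 606, -75, 107], [255, 606, -75, 116], [263, 606, -74, 126], [271, 606, -74, 133], [279, 606, -74, 139], [287, 606, -74, 146], [295, 606, -77, 148]]
330
[[215, 613, -77, 54], [223, 613, -76, 70], [231, 612, -78, 79], [239, 612, -75, 98], [247, 612, -75, 107], [255, 612, -75, 116], [263, 612, -75, 125], [271, 611, -75, 132], [279, 611, -75, 140], [287, 612, -53, 180], [295, 612, -53, 183]]
-3.253029715895707e-05 0.0 [ 0.80296322 -0.1195619   0.33741705] [ 0.01035589 -0.10351835 -0.01634618]
```

```bash
python3 - <<'E'
from h import *
p,d,c=grab("wrist"); a=cv2.resize(p[190:270,280:370],None,fx=5,fy=5,interpolation=cv2.INTER_CUBIC)
a=np.clip(a.astype(float)*1.6+15,0,255).astype(np.uint8)
q,d2,c2=grab("scene"); b=cv2.resize(q[150:260,250:400],None,fx=4,fy=4,interpolation=cv2.INTER_CUBIC)[:400]
b=np.clip(b.astype(float)*1.5,0,255).astype(np.uint8)[:,:340]
cv2.imwrite("pics/z1.png",np.hstack([a,b]))
E
```

```text
(no output)
```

View pics/z1.png

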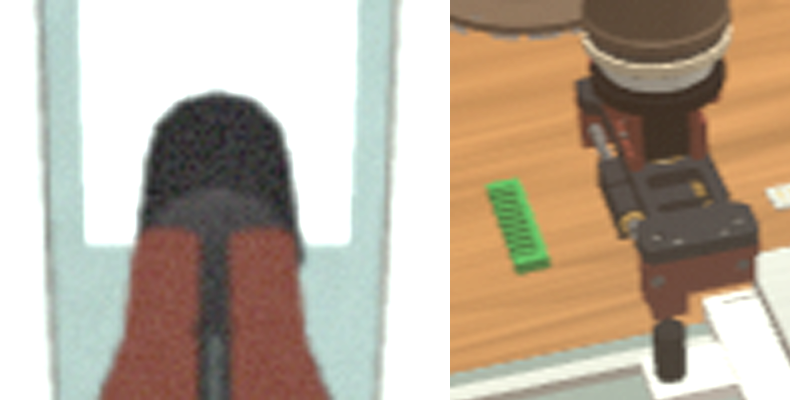

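```bash
python3 - <<'E'
from h import *
p,d,c=grab("wrist"); W=wcloud(d,c)
for u in(316,328): print(u,[(r,*np.round(W[r,u]*1000).astype(int)) for r in range(229,245)])
z=np.load("w1.npz"); W1=z["W"]; d1=z["d"]
for u in (236,240,244,248,400,404,408): print(u,[(r,*np.round(W1[r,u]*1000).astype(int)) for r in range(232,262,4)])
p,d,c=grab("scene"); W=cloud(d,c); M=(d>0)&(abs(W[...,0]-.61)<.04)&(abs(W[...,1]+.087)<.02)&(W[...,2]>.03)
v,u=np.where(M); i=np.argsort(-W[M][:,2])
col=int(np.median(u)); print(col,[(r,*np.round(W[r,col]*1000).astype(int),p[r,col].tolist()) for r in range(v.min(),v.max(),3)])
E
```

```text
316 [(229, np.int64(604), np.int64(-77), np.int64(76)), (230, np.int64(604), np.int64(-78), np.int64(77)), (231, np.int64(604), np.int64(-77), np.int64(79)), (232, np.int64(604), np.int64(-78), np.int64(79)), (233, np.int64(604), np.int64(-79), np.int64(79)), (234, np.int64(604), np.int64(-80), np.int64(78)), (235, np.int64(604), np.int64(-80), np.int64(78)), (236, np.int64(604), np.int64(-75), np.int64(93)), (237, np.int64(604), np.int64(-74), np.int64(95)), (238, np.int64(605), np.int64(-74), np.int64(97)), (239, np.int64(605), np.int64(-74), np.int64(98)), (240, np.int64(605), np.int64(-74), np.int64(100)), (241, np.int64(605), np.int64(-75), np.int64(99)), (242, np.int64(605), np.int64(-75), np.int64(101)), (243, np.int64(605), np.int64(-74), np.int64(104)), (244, np.int64(605), np.int64(-74), np.int64(104))]
328 [(229, np.int64(611), np.int64(-77), np.int64(77)), (230, np.int64(611), np.int64(-78), np.int64(78)), (231, np.int64(611), np.int64(-79), np.int64(78)), (232, np.int64(611), np.int64(-79), np.int64(79)), (233, np.int64(611), np.int64(-80), np.int64(78)), (234, np.int64(
[... 7588 characters left out ...]
nt64(-116), np.int64(185), [42, 52, 71]), (224, np.int64(683), np.int64(-115), np.int64(174), [42, 50, 74]), (227, np.int64(613), np.int64(-91), np.int64(100), [42, 51, 75]), (230, np.int64(598), np.int64(-86), np.int64(76), [42, 48, 54]), (233, np.int64(611), np.int64(-91), np.int64(79), [44, 50, 56]), (236, np.int64(617), np.int64(-94), np.int64(75), [38, 44, 50]), (239, np.int64(614), np.int64(-93), np.int64(61), [40, 46, 51]), (242, np.int64(616), np.int64(-94), np.int64(54), [38, 44, 50]), (245, np.int64(616), np.int64(-95), np.int64(44), [82, 90, 91]), (248, np.int64(621), np.int64(-97), np.int64(39), [176, 186, 184]), (251, np.int64(625), np.int64(-98), np.int64(32), [110, 118, 124])]
```

servo_tool(commands=[{"offset":[0,0,0],"twist":0},{"offset":[0,0,0],"twist":0},{"offset":[0,0,0],"twist":0},{"offset":[0,0,0],"twist":0},{"offset":[0,0,0],"twist":0},{"offset":[0,0,0],"twist":0},{"offset":[0,0,0],"twist":0},{"offset":[0,0,0.3],"twist":0},{"offset":[0,0,0.6],"twist":0},{"offset":[0,0,0.9],"twist":0},{"offset":[0,0,0.9],"twist":0}], fingers=0.4)

```text
time_s: 8.1
tcp_pos: [0.6051, -0.0866, 0.0153]
tcp_rot: [-3.137, -0.0, 1.475]
contact_force: [-0.2, -0.0, -0.1]
finger_gap: 0.0611
grip_force: 0.0
```

servo_tool(commands=[{"offset":[0,0,0],"twist":0},{"offset":[0,0,0],"twist":0},{"offset":[0,0,0],"twist":0},{"offset":[0,0,0],"twist":0},{"offset":[0,0,0],"twist":0},{"offset":[0,0,0],"twist":0},{"offset":[0,0,0],"twist":0},{"offset":[0,0,0],"twist":0}], fingers=-1)

```text
time_s: 8.9
tcp_pos: [0.6076, -0.0868, 0.0184]
tcp_rot: [3.14, -0.0, 1.475]
contact_force: [2.2, -0.4, 0.7]
finger_gap: 0.0212
grip_force: 30.0
```

servo_tool(commands=[{"offset":[-0.3,0,0],"twist":0},{"offset":[-0.8,0,0],"twist":0},{"offset":[-1.5,0,0],"twist":0},{"offset":[-2.1,0,0],"twist":0},{"offset":[-2.7,0,0],"twist":0},{"offset":[-3.3,0,0],"twist":0},{"offset":[-3.8,0,0],"twist":0},{"offset":[-4.2,0,0],"twist":0},{"offset":[-4.5,0,0],"twist":0},{"offset":[-4.65,0,0],"twist":0},{"offset":[-4.7,0,0],"twist":0},{"offset":[-4.7,0,0],"twist":0}])

```text
time_s: 10.1
tcp_pos: [0.589, -0.2742, 0.0183]
tcp_rot: [3.141, 0.001, 1.475]
contact_force: [-0.4, -1.1, 4.6]
finger_gap: 0.0214
grip_force: 30.0
```

servo_tool(commands=[{"offset":[0,0,0],"twist":0},{"offset":[0,0,0],"twist":0}])

```text
time_s: 10.3
tcp_pos: [0.589, -0.2742, 0.0183]
tcp_rot: [3.141, 0.001, 1.475]
contact_force: [-0.5, -1.1, 5.8]
finger_gap: 0.0211
grip_force: 30.0
```

```bash
python3 -c "
from h import *
go((589,-274.2,110,84.5),(400,-180,200,0))"
```

```text
t 10.3 at [ 589.  -274.2   18.3] yaw 84.51 gap 21.1 F [-0.5 -1.1  5.8]
(589, -274.2, 110, 84.5) -> [-0.002, 0.001, -2.293] twist 0.002
(400, -180, 200, 0) -> [1.888, -4.927, -4.546] twist 16.902
```

servo_tool(commands=[{"offset":[0,0,0],"twist":0},{"offset":[0,0,0],"twist":0},{"offset":[0,0,0],"twist":0},{"offset":[0,0,0],"twist":0},{"offset":[0,0,-0.8],"twist":0},{"offset":[0,0,-1.8],"twist":0},{"offset":[0,0,-2.6],"twist":0}], fingers=0.4)

```text
time_s: 11.0
tcp_pos: [0.5891, -0.2736, 0.1236]
tcp_rot: [3.141, -0.0, 1.475]
contact_force: [-0.0, -0.2, -0.1]
finger_gap: 0.0616
grip_force: 0.0
```

servo_tool(commands=[{"offset":[0.9,-2,-1.5],"twist":2},{"offset":[1.89,-4.93,-1.94],"twist":16.9},{"offset":[1.89,-4.93,-1.94],"twist":16.9},{"offset":[1.89,-4.93,-1.94],"twist":16.9},{"offset":[1.89,-4.93,-1.94],"twist":16.9},{"offset":[1.89,-4.93,-1.94],"twist":16.9},{"offset":[1.89,-4.93,-1.94],"twist":16.9},{"offset":[1.89,-4.93,-1.94],"twist":16.9},{"offset":[1.89,-4.93,-1.94],"twist":16.9},{"offset":[1.89,-4.93,-1.94],"twist":16.9},{"offset":[1.89,-4.93,-1.94],"twist":16.9},{"offset":[1.89,-4.93,-1.94],"twist":16.9}])

```text
time_s: 12.2
tcp_pos: [0.3998, -0.1795, 0.1996]
tcp_rot: [3.142, 0.0, 0.004]
contact_force: [0.8, 0.3, -0.1]
finger_gap: 0.0615
grip_force: 0.0
```

```bash
python3 - <<'E'
from h import *
p,d,c=grab("wrist","pics/w4.png"); W=wcloud(d,c); np.savez("w4.npz",p=p,d=d,W=W)
go()
ok=(d>0)&(W[...,0]>.3)&(W[...,0]<.75)&(abs(W[...,1])<.45)
M=ok&(W[...,2]>.072)&(W[...,2]<.084)&(abs(W[...,0]-.59)<.03)&(abs(W[...,1]+.274)<.03)
for s,P in blobs(M,W,20): print("knob",s[:4],rect(P))
for s,P in blobs(ok&(p.max(-1)<75)&(W[...,2]<.014)&(W[...,2]>.004),W,150): print("comb",s[:4],rect(P))
# pocket floors (38) vs deck (41): local height map stats
dk=ok&(abs(W[...,2]-.04)<.006)&(abs(W[...,0]-.6)<.09)&(W[...,1]<-.0)&(W[...,1]>-.27)
P=W[dk]; print("deck",rect(P))
E
```

```text
t 12.25 at [ 399.8 -179.6  199.6] yaw 0.21 gap 61.3 F [-0.4 -0.1  0.6]
knob [402   5  20  20] c=(588.4,-272.7) 20.9x20.5 ang=3.9 n=299 mean=[ 587.9 -272.4   77.8]
comb [433 106  32  77] c=(439.7,-348.6) 102.3x26.6 ang=-7.1 n=756 mean=[ 438.7 -350.9    9.9]
comb [186 113  33  77] c=(427.3,-16.5) 102.2x26.2 ang=8.2 n=739 mean=[426.8 -21.    9.5]
comb [349 112  23  79] c=(425.8,-226.5) 102.3x25.2 ang=-0.6 n=830 mean=[ 424.2 -229.2   10.2]
comb [ 26 147  25  53] c=(419.5,321.8) 104.4x53.1 ang=19.2 n=207 mean=[413.9 319.7   9. ]
deck c=(578.9,-148.1) 244.2x83.3 ang=85.5 n=11238 mean=[ 578.1 -144.3   39.6]
```

View pics/w4.png

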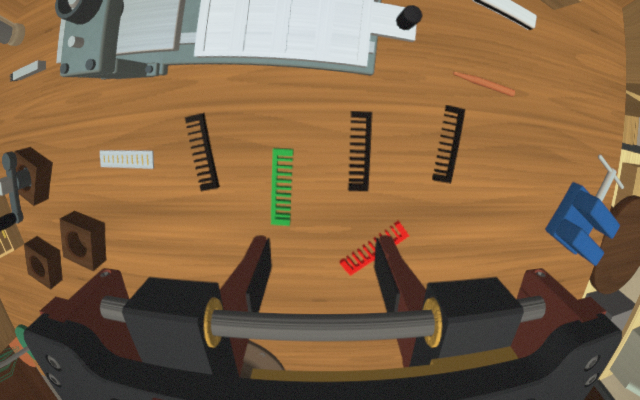

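```bash
cat >> h.py <<'E'
def prof(W,d,k0=(588.7,-273),a=5.6,smax=235):
    a=np.radians(a); s_=np.array([np.sin(a),np.cos(a)]); x_=np.array([np.cos(a),-np.sin(a)])
    P=W[(d>0)]*1000; q=P[:,:2]-np.array(k0); S=q@s_; X=q@x_; Z=P[:,2]
    m=(abs(X)<70)&(S>20)&(S<smax)&(abs(Z-40)<6); return S[m],X[m],Z[m]
E
python3 - <<'E'
from h import *
z=np.load("w4.npz"); S,X,Z=prof(z["W"],z["d"])
print("Xmax",X.max())
b=np.arange(30,232,2); m=(abs(X)<45)
print("along",[(int(i),round(float(Z[m&(S>=i)&(S<i+2)].mean()),1)) for i in b])
for c in(67,117,167):
    m=abs(S-c)<12
    print(c,[(int(i),round(float(Z[m&(X>=i)&(X<i+2)].mean()),1)) for i in list(range(-66,-48,2))+list(range(46,64,2)) if (m&(X>=i)&(X<i+2)).sum()>5])
E
```

```text
Xmax 21.32787990065599
along [(30, 38.6), (32, 38.4), (34, 38.3), (36, 38.5), (38, 41.4), (40, 41.4), (42, 41.5), (44, 41.5), (46, 41.5), (48, 41.3), (50, 39.2), (52, 38.6), (54, 38.6), (56, 38.5), (58, 38.6), (60, 38.6), (62, 38.5), (64, 38.7), (66, 38.4), (68, 38.6), (70, 38.5), (72, 38.4), (74, 38.5), (76, 38.6), (78, 38.4), (80, 38.5), (82, 41.4), (84, 41.3), (86, 41.6), (88, 41.7), (90, 41.4), (92, 41.4), (94, 41.6), (96, 41.3), (98, 41.4), (100, 39.3), (102, 38.5), (104, 38.5), (106, 38.6), (108, 38.6), (110, 38.5), (112, 38.5), (114, 38.6), (116, 38.5), (118, 38.4), (120, 38.4), (122, 38.6), (124, 38.4), (126, 38.3), (128, 38.5), (130, 38.4), (132, 40.4), (134, 41.5), (136, 41.5), (138, 41.4), (140, 41.5), (142, 41.5), (144, 41.5), (146, 41.3), (148, 41.5), (150, 39.2), (152, 38.5), (154, 38.4), (156, 38.5), (158, 38.3), (160, 38.3), (162, 38.6), (164, 38.5), (166, 38.5), (168, 38.4), (170, 38.3), (172, 38.4), (174, 38.2), (176, 38.2), (178, 38.6), (180, 38.5), (182, 40.5), (184, 41.5), (186, 41.6), (188, 41.3), (190, 41.3), (192, 41.3), (194, 41.3), (196, 41.3), (198, 41.3), (200, 40.4), (202, 38.4), (204, 38.4), (206, 38.4), (208, 38.2), (210, 38.3), (212, 38.5), (214, 38.3), (216, 38.5), (218, 38.5), (220, 38.2), (222, 38.4), (224, 38.5), (226, 38.3), (228, 38.3), (230, 38.7)]
67 [(-62, 40.0), (-60, 41.4), (-58, 41.4), (-56, 40.1), (-54, 38.5), (-52, 38.3), (-50, 38.3)]
117 [(-62, 40.1), (-60, 41.3), (-58, 41.4), (-56, 40.2), (-54, 38.1), (-52, 38.3), (-50, 38.5)]
167 [(-62, 40.2), (-60, 41.5), (-58, 41.4), (-56, 39.8), (-54, 38.4), (-52, 38.1), (-50, 38.3)]
```

```bash
python3 -c "
from h import *
go((425.8,-226.5,20,-.6),(425.8,-226.5,-33,-.6))"
```

```text
t 12.25 at [ 399.8 -179.6  199.6] yaw 0.21 gap 61.3 F [-0.4 -0.1  0.6]
(425.8, -226.5, 20, -0.6) -> [0.645, 1.176, 4.491] twist 0.162
(425.8, -226.5, -33, -0.6) -> [0.645, 1.176, 5.816] twist 0.162
```

servo_tool(commands=[{"offset":[0.65,1.18,1.0],"twist":0.16},{"offset":[0.65,1.18,2.0],"twist":0.16},{"offset":[0.65,1.18,3.0],"twist":0.16},{"offset":[0.65,1.18,4.0],"twist":0.16},{"offset":[0.65,1.18,4.6],"twist":0.16},{"offset":[0.65,1.18,5.0],"twist":0.16},{"offset":[0.65,1.18,5.3],"twist":0.16},{"offset":[0.65,1.18,5.5],"twist":0.16},{"offset":[0.65,1.18,5.5],"twist":0.16}])

```text
time_s: 13.15
tcp_pos: [0.4256, -0.2267, -0.0209]
tcp_rot: [-3.141, 0.001, -0.013]
contact_force: [-0.7, -0.4, -0.3]
finger_gap: 0.0615
grip_force: 0.0
```

```bash
python3 -c "
from h import *
go((425.8,-226.5,-33,-.6))"
```

```text
t 13.15 at [ 425.6 -226.7  -20.9] yaw -0.75 gap 61.5 F [-0.7 -0.4 -0.3]
(425.8, -226.5, -33, -0.6) -> [0.005, -0.005, 0.302] twist -0.03
```

servo_tool(commands=[{"offset":[0,0,0.12],"twist":0},{"offset":[0,0,0.22],"twist":0},{"offset":[0,0,0.3],"twist":0},{"offset":[0,0,0.3],"twist":0}])

```text
time_s: 13.55
tcp_pos: [0.4258, -0.2269, -0.0325]
tcp_rot: [3.142, 0.0, -0.014]
contact_force: [0.2, 0.2, 0.5]
finger_gap: 0.0612
grip_force: 0.0
```

servo_tool(commands=[{"offset":[0,0,0],"twist":0},{"offset":[0,0,0],"twist":0},{"offset":[0,0,0],"twist":0},{"offset":[0,0,0],"twist":0},{"offset":[0,0,0],"twist":0},{"offset":[0,0,0],"twist":0},{"offset":[0,0,0],"twist":0}], fingers=-1)

```text
time_s: 14.25
tcp_pos: [0.4259, -0.2269, -0.0323]
tcp_rot: [3.141, -0.0, -0.014]
contact_force: [-0.4, -0.1, 0.6]
finger_gap: 0.0257
grip_force: 30.0
```

servo_tool(commands=[{"offset":[0,0,-0.5],"twist":0},{"offset":[0,0,-1.5],"twist":0},{"offset":[0,0,-2.5],"twist":0},{"offset":[0,0,-2.5],"twist":0}])

```text
time_s: 14.65
tcp_pos: [0.429, -0.2282, 0.0721]
tcp_rot: [3.138, -0.007, -0.014]
contact_force: [-0.3, -0.5, -0.1]
finger_gap: 0.0252
grip_force: 30.0
```

```bash
python3 -c "
from h import *
go((595.7,-207,68,-5.6),(595.7,-207,8,-5.6))
print(state()['grip_force'])"
```

```text
t 14.65 at [ 429.  -228.2   72.1] yaw -0.81 gap 25.2 F [-0.3 -0.5 -0.1]
(595.7, -207, 68, -5.6) -> [4.159, -0.589, 0.131] twist 0.958
(595.7, -207, 8, -5.6) -> [4.149, -0.594, 1.631] twist 0.958
29.99987304210663
```

servo_tool(commands=[{"offset":[0.8,-0.1,0],"twist":0.2},{"offset":[1.8,-0.3,0],"twist":0.5},{"offset":[2.8,-0.4,0],"twist":0.8},{"offset":[3.6,-0.5,0],"twist":0.96},{"offset":[4.24,-0.56,0],"twist":0.96},{"offset":[4.24,-0.56,0.3],"twist":0.96},{"offset":[4.24,-0.56,0.6],"twist":0.96},{"offset":[4.24,-0.56,0.9],"twist":0.96},{"offset":[4.24,-0.56,0.9],"twist":0.96},{"offset":[4.24,-0.56,0.9],"twist":0.96}])

```text
time_s: 15.65
tcp_pos: [0.5947, -0.2072, 0.0312]
tcp_rot: [-3.142, 0.001, -0.098]
contact_force: [-0.3, 0.4, 0.2]
finger_gap: 0.0254
grip_force: 30.0
```

```bash
python3 -c "
from h import *
go((595.7,-207,7,-5.6))"
```

```text
t 15.65 at [ 594.7 -207.2   31.2] yaw -5.64 gap 25.4 F [-0.3  0.4  0.2]
(595.7, -207, 7, -5.6) -> [0.024, -0.007, 0.605] twist -0.008
```

servo_tool(commands=[{"offset":[0.02,0,0.2],"twist":0},{"offset":[0.02,0,0.4],"twist":0},{"offset":[0.02,0,0.55],"twist":0},{"offset":[0.02,0,0.62],"twist":0},{"offset":[0.02,0,0.62],"twist":0}])

```text
time_s: 16.15
tcp_pos: [0.5963, -0.2069, 0.0064]
tcp_rot: [-3.141, 0.001, -0.098]
contact_force: [-0.1, 0.3, 0.0]
finger_gap: 0.0251
grip_force: 30.0
```

servo_tool(commands=[{"offset":[0,0,0],"twist":0},{"offset":[0,0,0],"twist":0},{"offset":[0,0,0],"twist":0},{"offset":[0,0,-0.3],"twist":0},{"offset":[0,0,-0.9],"twist":0},{"offset":[0,0,-1.9],"twist":0},{"offset":[0,0,-2.9],"twist":0},{"offset":[0,0,-2.9],"twist":0}], fingers=-0.2)

```text
time_s: 16.95
tcp_pos: [0.6004, -0.2078, 0.1301]
tcp_rot: [3.14, -0.01, -0.098]
contact_force: [0.4, 0.1, 0.5]
finger_gap: 0.0349
grip_force: 0.0
```

```bash
cat > chk.py <<'E'
from h import *
p,d,c=grab("wrist"); W=wcloud(d,c); go()
ok=(d>0)&(W[...,0]>.35)&(W[...,0]<.75)&(abs(W[...,1])<.45)
for s,P in blobs(ok&(p.max(-1)<75)&(W[...,2]<.014)&(W[...,2]>.004)&(W[...,0]<.52),W,100): print("desk comb",s[:4],rect(P))
for s,P in blobs(ok&(p.max(-1)<75)&(W[...,2]<.060)&(W[...,2]>.043)&(abs(W[...,0]-.6)<.09),W,100): print("deck comb",s[:4],rect(P))
E
python3 chk.py
```

```text
t 17.0 at [ 598.9 -207.5  127.2] yaw -5.6 gap 35.0 F [ 0.1  0.2 -0.7]
desk comb [434 258  24  25] c=(475.1,-353.0) 34.4x27.0 ang=-5.5 n=408 mean=[ 477.8 -353.5    8.9]
deck comb [309 146  27 104] c=(596.1,-206.3) 104.0x24.5 ang=-5.6 n=1653 mean=[ 596.9 -207.9   47.7]
deck comb [380 189  19  16] c=(596.2,-269.3) 18.7x6.2 ang=-61.7 n=101 mean=[ 596.8 -268.5   52.6]
```

servo_tool(commands=[{"offset":[-1,0.8,-0.9],"twist":0.3},{"offset":[-2,1.6,-0.9],"twist":0.3},{"offset":[-3,2.4,-0.9],"twist":0.3},{"offset":[-3.8,3.1,-0.9],"twist":0.3},{"offset":[-4.33,3.52,-0.9],"twist":0.3},{"offset":[-4.33,3.52,-0.9],"twist":0.3},{"offset":[-4.33,3.52,-0.9],"twist":0.3}], fingers=0.4)

```text
time_s: 17.7
tcp_pos: [0.4098, -0.3303, 0.1587]
tcp_rot: [-3.141, 0.0, -0.126]
contact_force: [-0.1, -0.1, -0.7]
finger_gap: 0.0615
grip_force: 0.0
```

```bash
echo 'import sys
for a in sys.argv[1:]: go(eval(a))' >> chk.py; python3 chk.py "(439.7,-348.6,-22,-7.1)" "(439.7,-348.6,-33,-7.1)"
```

```text
t 17.75 at [ 410.8 -329.5  158.7] yaw -7.08 gap 61.3 F [ 0.6  0.3 -0.7]
desk comb [326 107  22  88] c=(439.3,-349.6) 101.4x24.0 ang=-7.0 n=1043 mean=[ 438.5 -351.5   10. ]
desk comb [ 86 161  38  71] c=(427.2,-17.2) 102.4x26.9 ang=8.7 n=582 mean=[428.  -22.5   9. ]
desk comb [  0 213  10  37] c=(396.9,314.4) 78.6x24.9 ang=-10.4 n=128 mean=[401.3 312.7   8.8]
deck comb [174   0  25  82] c=(591.6,-206.8) 95.5x26.1 ang=-5.6 n=1109 mean=[ 587.8 -209.5   47.6]
t 17.75 at [ 410.8 -329.5  158.7] yaw -7.08 gap 61.3 F [ 0.6  0.3 -0.7]
(439.7, -348.6, -22, -7.1) -> [0.775, 0.388, 4.516] twist 0.003
t 17.75 at [ 410.8 -329.5  158.7] yaw -7.08 gap 61.3 F [ 0.6  0.3 -0.7]
(439.7, -348.6, -33, -7.1) -> [0.775, 0.388, 4.791] twist 0.003
```

servo_tool(commands=[{"offset":[0.78,0.39,1.0],"twist":0},{"offset":[0.78,0.39,2.0],"twist":0},{"offset":[0.78,0.39,3.0],"twist":0},{"offset":[0.78,0.39,3.7],"twist":0},{"offset":[0.78,0.39,4.2],"twist":0},{"offset":[0.78,0.39,4.5],"twist":0},{"offset":[0.78,0.39,4.6],"twist":0},{"offset":[0.78,0.39,4.7],"twist":0},{"offset":[0.78,0.39,4.79],"twist":0},{"offset":[0.78,0.39,4.79],"twist":0}])

```text
time_s: 18.75
tcp_pos: [0.4399, -0.3496, -0.0323]
tcp_rot: [3.141, -0.001, -0.124]
contact_force: [-1.2, 0.3, 0.5]
finger_gap: 0.0612
grip_force: 0.0
```

servo_tool(commands=[{"offset":[0,0,0],"twist":0},{"offset":[0,0,0],"twist":0},{"offset":[0,0,0],"twist":0},{"offset":[0,0,0],"twist":0},{"offset":[0,0,0],"twist":0},{"offset":[0,0,0],"twist":0},{"offset":[0,0,0],"twist":0}], fingers=-1)

```text
time_s: 19.45
tcp_pos: [0.4395, -0.3496, -0.0326]
tcp_rot: [3.141, -0.0, -0.124]
contact_force: [-1.1, -1.0, 2.2]
finger_gap: 0.0258
grip_force: 30.0
```

servo_tool(commands=[{"offset":[0,0,-0.5],"twist":0},{"offset":[0,0,-1.5],"twist":0},{"offset":[0,0,-2.5],"twist":0},{"offset":[0,0,-2.5],"twist":0},{"offset":[0,0,-2.5],"twist":0}])

```text
time_s: 19.95
tcp_pos: [0.4399, -0.3498, 0.068]
tcp_rot: [3.141, -0.002, -0.124]
contact_force: [0.6, -0.8, -1.0]
finger_gap: 0.0253
grip_force: 30.0
```

```bash
python3 -c "
from h import *
go((600.6,-157,32,-5.6))"
```

```text
t 19.95 at [ 439.9 -349.8   68. ] yaw -7.1 gap 25.3 F [ 0.6 -0.8 -1. ]
(600.6, -157, 32, -5.6) -> [3.39, -5.281, 0.899] twist -0.3
```

servo_tool(commands=[{"offset":[0.6,-0.9,0],"twist":0},{"offset":[1.3,-1.9,0],"twist":-0.1},{"offset":[1.9,-2.9,0],"twist":-0.2},{"offset":[2.5,-3.9,0],"twist":-0.3},{"offset":[3.0,-4.7,0],"twist":-0.3},{"offset":[3.39,-5.28,0],"twist":-0.3},{"offset":[3.39,-5.28,0],"twist":-0.3},{"offset":[3.39,-5.28,0.3],"twist":-0.3},{"offset":[3.39,-5.28,0.7],"twist":-0.3},{"offset":[3.39,-5.28,0.9],"twist":-0.3},{"offset":[3.39,-5.28,0.9],"twist":-0.3},{"offset":[3.39,-5.28,0.9],"twist":-0.3}])

```text
time_s: 21.15
tcp_pos: [0.5995, -0.1575, 0.0308]
tcp_rot: [3.141, 0.001, -0.099]
contact_force: [0.7, 0.4, -0.3]
finger_gap: 0.0253
grip_force: 30.0
```

```bash
python3 -c "
from h import *
go((600.6,-157,6.3,-5.6))"
```

```text
t 21.15 at [ 599.5 -157.5   30.8] yaw -5.67 gap 25.3 F [ 0.7  0.4 -0.3]
(600.6, -157, 6.3, -5.6) -> [0.027, -0.015, 0.613] twist -0.014
```

servo_tool(commands=[{"offset":[0.02,-0.01,0.2],"twist":0},{"offset":[0.02,-0.01,0.4],"twist":0},{"offset":[0.02,-0.01,0.55],"twist":0},{"offset":[0.02,-0.01,0.61],"twist":0},{"offset":[0.02,-0.01,0.61],"twist":0}])

```text
time_s: 21.65
tcp_pos: [0.6007, -0.1562, 0.0063]
tcp_rot: [-3.141, 0.001, -0.098]
contact_force: [-0.9, 0.6, -0.7]
finger_gap: 0.0254
grip_force: 30.0
```

servo_tool(commands=[{"offset":[0,0,0],"twist":0},{"offset":[0,0,0],"twist":0},{"offset":[0,0,0],"twist":0},{"offset":[0,0,-0.3],"twist":0},{"offset":[0,0,-0.9],"twist":0},{"offset":[0,0,-1.9],"twist":0},{"offset":[0,0,-2.9],"twist":0},{"offset":[0,0,-2.9],"twist":0}], fingers=-0.2)

```text
time_s: 22.45
tcp_pos: [0.6049, -0.1569, 0.13]
tcp_rot: [3.14, -0.011, -0.098]
contact_force: [0.5, 0.3, 0.4]
finger_gap: 0.0356
grip_force: 0.0
```

servo_tool(commands=[{"offset":[-1,-0.6,-0.9],"twist":-0.4},{"offset":[-2.0,-1.3,-0.9],"twist":-1.4},{"offset":[-3.0,-2.0,-0.9],"twist":-2.2},{"offset":[-4.0,-2.6,-0.9],"twist":-2.82},{"offset":[-4.9,-3.1,-0.9],"twist":-2.82},{"offset":[-5.36,-3.42,-0.9],"twist":-2.82},{"offset":[-5.36,-3.42,-0.9],"twist":-2.82},{"offset":[-5.36,-3.42,-0.9],"twist":-2.82}], fingers=0.4)

```text
time_s: 23.25
tcp_pos: [0.4017, 0.0005, 0.1596]
tcp_rot: [3.141, -0.002, 0.149]
contact_force: [1.3, -0.4, -0.5]
finger_gap: 0.0612
grip_force: 0.0
```

```bash
python3 chk.py "(427.5,-17,-33,8.6)"
```

```text
t 23.3 at [4.020e+02 2.000e-01 1.594e+02] yaw 8.47 gap 61.3 F [ 0.1  0.7 -0. ]
desk comb [ 74 107  35  71] c=(418.6,322.1) 104.2x52.8 ang=17.4 n=306 mean=[416.  320.3   9.1]
desk comb [329 115  23  88] c=(426.9,-15.7) 102.5x25.1 ang=8.9 n=1095 mean=[425.5 -17.8   9.9]
deck comb [470   0  37  83] c=(599.6,-155.1) 103.4x26.9 ang=-5.5 n=1237 mean=[ 597.1 -156.2   47.6]
deck comb [505  12  34  86] c=(595.4,-203.2) 104.7x27.1 ang=-6.3 n=1107 mean=[ 595.1 -204.4   47.7]
deck comb [556  70  12  16] c=(587.1,-266.0) 19.2x8.3 ang=14.6 n=130 mean=[ 586.2 -265.    51.7]
t 23.3 at [4.020e+02 2.000e-01 1.594e+02] yaw 8.47 gap 61.3 F [ 0.1  0.7 -0. ]
(427.5, -17, -33, 8.6) -> [0.56, 0.516, 4.81] twist -0.025
```

servo_tool(commands=[{"offset":[0.56,0.5,1.0],"twist":0},{"offset":[0.56,0.5,2.0],"twist":0},{"offset":[0.56,0.5,3.0],"twist":0},{"offset":[0.56,0.5,3.7],"twist":0},{"offset":[0.56,0.5,4.2],"twist":0},{"offset":[0.56,0.5,4.5],"twist":0},{"offset":[0.56,0.5,4.6],"twist":0},{"offset":[0.56,0.5,4.7],"twist":0},{"offset":[0.56,0.5,4.81],"twist":0},{"offset":[0.56,0.5,4.81],"twist":0}])

```text
time_s: 24.3
tcp_pos: [0.4265, -0.0158, -0.0333]
tcp_rot: [3.141, -0.001, 0.148]
contact_force: [1.0, -0.6, -0.5]
finger_gap: 0.0614
grip_force: 0.0
```

servo_tool(commands=[{"offset":[0,0,0],"twist":0},{"offset":[0,0,0],"twist":0},{"offset":[0,0,0],"twist":0},{"offset":[0,0,0],"twist":0},{"offset":[0,0,0],"twist":0},{"offset":[0,0,0],"twist":0},{"offset":[0,0,0],"twist":0}], fingers=-1)

```text
time_s: 25.0
tcp_pos: [0.4262, -0.0157, -0.0334]
tcp_rot: [3.141, -0.0, 0.148]
contact_force: [0.2, 0.2, 2.4]
finger_gap: 0.0257
grip_force: 30.0
```

servo_tool(commands=[{"offset":[0,0,-0.5],"twist":0},{"offset":[0,0,-1.5],"twist":0},{"offset":[0,0,-2.5],"twist":0},{"offset":[0,0,-2.5],"twist":0},{"offset":[0,0,-2.5],"twist":0}])

```text
time_s: 25.5
tcp_pos: [0.4266, -0.016, 0.067]
tcp_rot: [3.141, -0.002, 0.148]
contact_force: [0.1, -0.3, -0.9]
finger_gap: 0.0256
grip_force: 30.0
```

```bash
python3 -c "
from h import *
go((605.5,-107.2,32,-5.6))"
```

```text
t 25.5 at [426.6 -16.   67. ] yaw 8.47 gap 25.6 F [ 0.1 -0.3 -0.9]
(605.5, -107.2, 32, -5.6) -> [4.085, 2.912, 0.886] twist 2.814
```

servo_tool(commands=[{"offset":[0.8,0.6,0],"twist":0.4},{"offset":[1.7,1.2,0],"twist":1.2},{"offset":[2.5,1.8,0],"twist":2.0},{"offset":[3.3,2.4,0],"twist":2.6},{"offset":[3.8,2.8,0],"twist":2.81},{"offset":[4.07,2.91,0],"twist":2.81},{"offset":[4.07,2.91,0],"twist":2.81},{"offset":[4.07,2.91,0.3],"twist":2.81},{"offset":[4.07,2.91,0.7],"twist":2.81},{"offset":[4.07,2.91,0.88],"twist":2.81},{"offset":[4.07,2.91,0.88],"twist":2.81},{"offset":[4.07,2.91,0.88],"twist":2.81}])

```text
time_s: 26.7
tcp_pos: [0.6039, -0.1064, 0.0314]
tcp_rot: [-3.142, 0.0, -0.096]
contact_force: [-0.3, 0.5, 0.7]
finger_gap: 0.0254
grip_force: 30.0
```

```bash
python3 -c "
from h import *
go((605,-107.2,5.6,-5.6))"
```

```text
t 26.7 at [ 603.9 -106.4   31.4] yaw -5.52 gap 25.4 F [-0.3  0.5  0.7]
(605, -107.2, 5.6, -5.6) -> [0.029, 0.018, 0.644] twist 0.017
```

servo_tool(commands=[{"offset":[0.03,0.02,0.2],"twist":0},{"offset":[0.03,0.02,0.4],"twist":0},{"offset":[0.03,0.02,0.58],"twist":0},{"offset":[0.03,0.02,0.64],"twist":0},{"offset":[0.03,0.02,0.64],"twist":0}])

```text
time_s: 27.2
tcp_pos: [0.6051, -0.1076, 0.0052]
tcp_rot: [-3.142, 0.001, -0.097]
contact_force: [-0.0, 0.2, 0.2]
finger_gap: 0.026
grip_force: 30.0
```

servo_tool(commands=[{"offset":[0,0,0],"twist":0},{"offset":[0,0,0],"twist":0},{"offset":[0,0,0],"twist":0},{"offset":[0,0,-0.3],"twist":0},{"offset":[0,0,-0.9],"twist":0},{"offset":[0,0,-1.9],"twist":0},{"offset":[0,0,-2.9],"twist":0},{"offset":[0,0,-2.9],"twist":0}], fingers=-0.2)

```text
time_s: 28.0
tcp_pos: [0.6093, -0.1079, 0.1287]
tcp_rot: [3.141, -0.01, -0.097]
contact_force: [0.3, -0.1, -0.6]
finger_gap: 0.0353
grip_force: 0.0
```

servo_tool(commands=[{"offset":[0,1,0],"twist":-1.7},{"offset":[0,2.0,0],"twist":-3.4},{"offset":[0,3,0],"twist":-5.1},{"offset":[0,4.17,0],"twist":-6.8},{"offset":[0,4.17,0],"twist":-8.5},{"offset":[0,4.17,0],"twist":-10.2},{"offset":[0,4.17,0],"twist":-11.9},{"offset":[0,4.17,0],"twist":-13.6},{"offset":[0,4.17,0],"twist":-15.3},{"offset":[0,4.17,0],"twist":-17},{"offset":[0,4.17,0],"twist":-18},{"offset":[0,4.17,0],"twist":-18}], fingers=0.4)

```text
time_s: 29.2
tcp_pos: [0.5891, -0.2739, 0.1218]
tcp_rot: [-3.142, -0.0, 1.475]
contact_force: [-0.7, -0.4, -1.3]
finger_gap: 0.0615
grip_force: 0.0
```

```bash
python3 chk.py "(588.7,-273.5,18,84.5)"
```

```text
t 29.25 at [ 589.1 -273.9  121.8] yaw 84.32 gap 61.5 F [-0.5 -0.9 -0.2]
deck comb [265   2 117  30] c=(605.6,-107.8) 102.7x26.8 ang=-6.0 n=1663 mean=[ 605.5 -111.4   47.9]
deck comb [264  53 118  30] c=(600.5,-155.8) 102.9x25.5 ang=-5.6 n=1665 mean=[ 600.4 -158.7   48.1]
deck comb [265 108 116  28] c=(596.0,-203.9) 102.8x24.7 ang=-5.6 n=1622 mean=[ 595.7 -206.6   48.2]
t 29.25 at [ 589.1 -273.9  121.8] yaw 84.32 gap 61.5 F [-0.5 -0.9 -0.2]
(588.7, -273.5, 18, 84.5) -> [0.008, -0.012, 2.595] twist -0.037
```

servo_tool(commands=[{"offset":[0,0,0.9],"twist":0},{"offset":[0,0,1.8],"twist":0},{"offset":[0,0,2.3],"twist":0},{"offset":[0,0,2.6],"twist":0},{"offset":[0,0,2.6],"twist":0}])

```text
time_s: 29.75
tcp_pos: [0.5884, -0.2733, 0.0163]
tcp_rot: [-3.139, -0.001, 1.473]
contact_force: [-0.2, 0.1, 0.2]
finger_gap: 0.0613
grip_force: 0.0
```

servo_tool(commands=[{"offset":[0,0,0],"twist":0},{"offset":[0,0,0],"twist":0},{"offset":[0,0,0],"twist":0},{"offset":[0,0,0],"twist":0},{"offset":[0,0,0],"twist":0},{"offset":[0,0,0],"twist":0},{"offset":[0,0,0],"twist":0},{"offset":[0,0,0],"twist":0}], fingers=-1)

```text
time_s: 30.55
tcp_pos: [0.5891, -0.2738, 0.018]
tcp_rot: [-3.141, 0.0, 1.474]
contact_force: [-3.3, 0.4, 5.9]
finger_gap: 0.0215
grip_force: 30.0
```

servo_tool(commands=[{"offset":[0.2,0,0],"twist":0},{"offset":[0.6,0,0],"twist":0},{"offset":[1.1,0,0],"twist":0},{"offset":[1.7,0,0],"twist":0},{"offset":[2.3,0,0],"twist":0},{"offset":[2.9,0,0],"twist":0},{"offset":[3.5,0,0],"twist":0},{"offset":[4.0,0,0],"twist":0},{"offset":[4.4,0,0],"twist":0},{"offset":[4.7,0,0],"twist":0},{"offset":[4.9,0,0],"twist":0},{"offset":[5.0,0,0],"twist":0}])

```text
time_s: 31.75
tcp_pos: [0.6089, -0.074, 0.018]
tcp_rot: [3.141, 0.0, 1.474]
contact_force: [-2.5, -2.1, 6.1]
finger_gap: 0.0215
grip_force: 30.0
```

servo_tool(commands=[{"offset":[0.1,0,0],"twist":0},{"offset":[0.2,0,0],"twist":0},{"offset":[0.25,0,0],"twist":0},{"offset":[0.3,0,0],"twist":0},{"offset":[0.35,0,0],"twist":0},{"offset":[0.35,0,0],"twist":0}])

```text
time_s: 32.35
tcp_pos: [0.6102, -0.061, 0.018]
tcp_rot: [3.141, 0.001, 1.474]
contact_force: [-2.1, -2.4, 5.9]
finger_gap: 0.0215
grip_force: 30.0
```

servo_tool(commands=[{"offset":[0.05,0,0],"twist":0},{"offset":[0.1,0,0],"twist":0},{"offset":[0.1,0,0],"twist":0},{"offset":[0.1,0,0],"twist":0}])

```text
time_s: 32.75
tcp_pos: [0.6101, -0.0611, 0.0179]
tcp_rot: [-3.141, 0.005, 1.471]
contact_force: [-4.4, -9.8, 8.3]
finger_gap: 0.0215
grip_force: 30.0
```

servo_tool(commands=[{"offset":[0,0,0],"twist":0},{"offset":[0,0,0],"twist":0},{"offset":[0,0,0],"twist":0},{"offset":[0,0,0],"twist":0},{"offset":[-0.1,0,-1],"twist":0},{"offset":[-0.1,0,-2.2],"twist":0},{"offset":[-0.1,0,-3.4],"twist":0},{"offset":[-0.1,0,-4.6],"twist":0},{"offset":[-0.1,0,-5.8],"twist":0},{"offset":[-0.1,0,-5.8],"twist":0},{"offset":[-0.1,0,-5.8],"twist":0}], fingers=0.4)

```text
time_s: 33.85
tcp_pos: [0.6106, -0.0603, 0.2507]
tcp_rot: [3.139, 0.0, 1.474]
contact_force: [0.0, -0.2, -0.7]
finger_gap: 0.0611
grip_force: 0.0
```

```bash
python3 - <<'E'
from h import *
p,d,c=grab("wrist"); W=wcloud(d,c); 
go((705,74,250,174.5))
print("joints",np.round(state()["joints"],2))
M=(d>0)&(W[...,2]>.150)&(W[...,2]<.163)&(abs(W[...,0]-.623)<.05)&(abs(W[...,1]-.081)<.05)
for s,P in blobs(M,W,30): print("collar",rect(P))
S,X,Z=prof(W,d,(610.5,-60.5),5.6,60); print("knob side deck seen",len(S))
M=(d>0)&(W[...,2]>.072)&(W[...,2]<.084)&(abs(W[...,0]-.61)<.03)&(abs(W[...,1]+.06)<.03)
for s,P in blobs(M,W,30): print("knob/platen",rect(P))
E
```

```text
t 33.9 at [609.7 -60.6 249.1] yaw 84.47 gap 61.4 F [-0.3  0.  -0.5]
(705, 74, 250, 174.5) -> [3.579, 2.047, -0.024] twist -18.007
joints [ 0.48  0.42 -0.65  1.51  0.26  1.3  -0.29]
collar c=(624.2,79.8) 48.7x48.3 ang=-72.2 n=875 mean=[624.1  79.3 155.7]
collar c=(623.9,80.0) 14.9x14.3 ang=30.5 n=129 mean=[624.2  79.9 150.8]
knob side deck seen 388
knob/platen c=(610.0,-60.3) 21.1x20.0 ang=2.7 n=235 mean=[610.3 -59.9  77.9]
```

servo_tool(commands=[{"offset":[0.4,0.2,0],"twist":-1.7},{"offset":[0.8,0.5,0],"twist":-3.4},{"offset":[1.2,0.8,0],"twist":-5.1},{"offset":[1.6,1.1,0],"twist":-6.8},{"offset":[2.0,1.3,0],"twist":-8.5},{"offset":[2.4,1.5,0],"twist":-10.2},{"offset":[2.8,1.7,0],"twist":-11.9},{"offset":[3.2,1.9,0],"twist":-13.6},{"offset":[3.5,2.0,0],"twist":-15.3},{"offset":[3.58,2.05,0],"twist":-17},{"offset":[3.58,2.05,0],"twist":-18},{"offset":[3.58,2.05,0],"twist":-18}])

```text
time_s: 35.1
tcp_pos: [0.7047, 0.0741, 0.2469]
tcp_rot: [-3.141, -0.004, 3.047]
contact_force: [-0.1, 0.2, -0.5]
finger_gap: 0.0614
grip_force: 0.0
```

servo_tool(commands=[{"offset":[0,0,0],"twist":0},{"offset":[0,0,0],"twist":0},{"offset":[0,0,0],"twist":0}])

```text
time_s: 35.4
tcp_pos: [0.7053, 0.0737, 0.2494]
tcp_rot: [-3.141, -0.0, 3.043]
contact_force: [-0.5, -0.1, -0.2]
finger_gap: 0.0616
grip_force: 0.0
```

```bash
cat >> h.py <<'E'
def circ(P):
    h=cv2.convexHull((P[:,:2]*1000).astype(np.float32))[:,0]; A=np.c_[2*h,np.ones(len(h))]
    s=np.linalg.lstsq(A,(h**2).sum(1),rcond=None)[0]; return f"circ c=({s[0]:.1f},{s[1]:.1f}) r={np.sqrt(s[2]+s[0]**2+s[1]**2):.1f}"
E
python3 - <<'E'
from h import *
p,d,c=grab("wrist"); W=wcloud(d,c); cv2.imwrite("pics/w5.png",p)
go((495,339,200,174.5))
print("joints",np.round(state()["joints"],2))
M=(d>0)&(W[...,2]>.153)&(W[...,2]<.163)&(abs(W[...,0]-.623)<.05)&(abs(W[...,1]-.081)<.05)
for s,P in blobs(M,W,30): print("collar",rect(P),circ(P))
M=(d>0)&(W[...,2]>.146)&(W[...,2]<.1535)&(np.hypot(W[...,0]-.624,W[...,1]-.080)<.015)
for s,P in blobs(M,W,30): print("pilot",rect(P),circ(P))
E
```

```text
t 35.45 at [705.4  73.8 249.6] yaw 174.39 gap 61.4 F [-0.3 -0.5 -0.3]
(495, 339, 200, 174.5) -> [5.883, 6.086, 1.238] twist -0.022
joints [ 0.34  0.69 -0.95  1.23  0.54  1.48  0.94]
collar c=(624.0,81.0) 48.7x47.2 ang=-6.3 n=827 mean=[624.   80.7 156. ] circ c=(624.2,80.6) r=24.5
pilot c=(624.0,80.9) 20.6x19.3 ang=-5.8 n=336 mean=[624.4  80.5 149.3] circ c=(624.3,80.4) r=10.3
```

servo_tool(commands=[{"offset":[0.7,0.7,0],"twist":0},{"offset":[1.5,1.5,0],"twist":0},{"offset":[2.3,2.3,0.2],"twist":0},{"offset":[3.1,3.1,0.4],"twist":0},{"offset":[3.9,4.0,0.6],"twist":0},{"offset":[4.7,4.8,0.9],"twist":0},{"offset":[5.4,5.5,1.2],"twist":0},{"offset":[5.88,6.09,1.24],"twist":0},{"offset":[5.88,6.09,1.24],"twist":0},{"offset":[5.88,6.09,1.24],"twist":0},{"offset":[5.88,6.09,1.24],"twist":0}])

```text
time_s: 36.55
tcp_pos: [0.4961, 0.3379, 0.2001]
tcp_rot: [-3.141, 0.001, 3.043]
contact_force: [0.3, 0.2, -0.5]
finger_gap: 0.0616
grip_force: 0.0
```

```bash
python3 - <<'E'
from h import *
p,d,c=grab("wrist"); W=wcloud(d,c); cv2.imwrite("pics/w6.png",p)
go()
print("joints",np.round(state()["joints"],2))
def f(nm,a,b,cx,cy,r):
    M=(d>0)&(W[...,2]>a)&(W[...,2]<b)&(np.hypot(W[...,0]*1e3-cx,W[...,1]*1e3-cy)<r)
    for s,P in blobs(M,W,40): print(nm,rect(P),circ(P))
f("boss",.1005,.109,410,348,22); f("grip",.120,.129,351,355,20); f("arm",.072,.081,400,348,90); f("rest",.038,.046,410,348,60)
E
```

```text
t 36.6 at [496.2 337.7 200. ] yaw 174.3 gap 61.2 F [ 0.2  0.6 -0. ]
joints [ 0.01  0.55 -1.01  1.59  0.48  1.27  0.39]
boss c=(409.9,349.0) 23.8x23.2 ang=84.5 n=622 mean=[409.6 349.  104.2] circ c=(408.9,348.7) r=14.5
grip c=(350.6,356.7) 20.5x19.5 ang=-50.7 n=392 mean=[350.7 356.8 123.9] circ c=(350.2,356.9) r=10.2
arm c=(372.7,353.9) 48.0x25.7 ang=-8.0 n=823 mean=[376.2 353.7  76.2] circ c=(371.2,352.0) r=25.8
arm c=(442.5,344.3) 41.2x31.3 ang=-5.4 n=812 mean=[441.8 345.1  78.9] circ c=(441.7,344.4) r=19.6
rest c=(400.9,330.2) 76.8x35.8 ang=-26.5 n=1187 mean=[404.1 322.5  42.2] circ c=(401.6,329.7) r=37.7
rest c=(419.5,366.7) 77.3x37.0 ang=-25.9 n=1120 mean=[413.8 376.1  42.2] circ c=(417.9,368.9) r=35.9
```

View pics/w6.png

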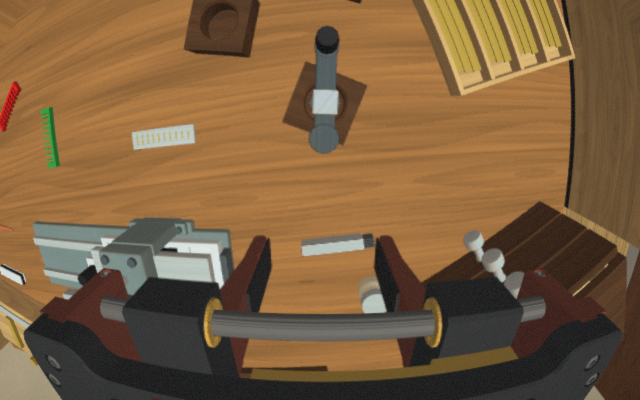

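```bash
python3 -c "
from h import *
go((409.7,349,120,173.8),(409.7,349,42,173.8))"
```

```text
t 36.6 at [496.2 337.7 200. ] yaw 174.3 gap 61.2 F [ 0.2  0.6 -0. ]
(409.7, 349, 120, 173.8) -> [2.181, 0.067, 2.0] twist 0.099
(409.7, 349, 42, 173.8) -> [2.183, 0.068, 3.95] twist 0.099
```

servo_tool(commands=[{"offset":[0.8,0.02,0.6],"twist":0.1},{"offset":[1.6,0.05,1.2],"twist":0.1},{"offset":[2.18,0.07,1.8],"twist":0.1},{"offset":[2.18,0.07,2.0],"twist":0.1},{"offset":[2.18,0.07,2.5],"twist":0.1},{"offset":[2.18,0.07,3.0],"twist":0.1},{"offset":[2.18,0.07,3.5],"twist":0.1},{"offset":[2.18,0.07,3.8],"twist":0.1},{"offset":[2.18,0.07,3.95],"twist":0.1},{"offset":[2.18,0.07,3.95],"twist":0.1}])

```text
time_s: 37.6
tcp_pos: [0.4088, 0.3499, 0.0417]
tcp_rot: [-3.141, -0.0, 3.035]
contact_force: [0.6, -0.7, 0.6]
finger_gap: 0.0616
grip_force: 0.0
```

servo_tool(commands=[{"offset":[0,0,0],"twist":0},{"offset":[0,0,0],"twist":0},{"offset":[0,0,0],"twist":0},{"offset":[0,0,0],"twist":0},{"offset":[0,0,0],"twist":0},{"offset":[0,0,0],"twist":0},{"offset":[0,0,0],"twist":0},{"offset":[0,0,0],"twist":0}], fingers=-1)

```text
time_s: 38.4
tcp_pos: [0.4084, 0.3502, 0.0422]
tcp_rot: [-3.141, 0.0, 3.036]
contact_force: [-0.4, -2.2, 4.4]
finger_gap: 0.0236
grip_force: 29.9
```

servo_tool(commands=[{"offset":[0,0,-0.3],"twist":0},{"offset":[0,0,-0.7],"twist":0},{"offset":[0,0,-1.2],"twist":0},{"offset":[0,0,-1.9],"twist":0},{"offset":[0,0,-2.8],"twist":0},{"offset":[0,0,-3.7],"twist":0},{"offset":[0,0,-4.3],"twist":0},{"offset":[0,0,-4.5],"twist":0},{"offset":[0,0,-4.5],"twist":0},{"offset":[0,0,-4.5],"twist":0}])

```text
time_s: 39.4
tcp_pos: [0.408, 0.3495, 0.221]
tcp_rot: [-3.14, -0.001, 3.036]
contact_force: [-0.5, -1.0, -4.9]
finger_gap: 0.0237
grip_force: 29.9
```

```bash
python3 - <<'E'
from h import *
go((624.2,80.6,240,173.8))
print("joints",np.round(state()["joints"],2))
p,d,c=grab("wrist"); W=wcloud(d,c); s=state(); t=np.array(s["tcp_pos"])*1000
M=(d>0)&(W[...,2]>.04)&(np.hypot(W[...,0]*1e3-t[0],W[...,1]*1e3-t[1])<110)&(W[...,2]*1e3>t[2]-60)&(W[...,2]*1e3<t[2]+90)
dx=(W[...,:2]*1000-t[:2]); z=W[...,2]*1000-t[2]
g=(d>0)&(z>75)&(z<86)&(np.hypot(dx[...,0]+60,dx[...,1]-6)<22)
for _,P in blobs(g,W,30): print("grip",rect(P),circ(P))
g=(d>0)&(np.hypot(dx[...,0],dx[...,1])<20)&(z>50)&(z<75)
for _,P in blobs(g,W,30): print("boss top",rect(P))
g=(d>0)&(W[...,2]>.036)&(W[...,2]<.047)&(np.hypot(W[...,0]*1e3-410,W[...,1]*1e3-348)<60)
for _,P in blobs(g,W,60): print("rest",rect(P),circ(P))
E
```

```text
t 39.4 at [408.  349.5 221. ] yaw 173.95 gap 23.7 F [-0.5 -1.  -4.9]
(624.2, 80.6, 240, 173.8) -> [-6.083, -6.117, -0.471] twist 0.03
joints [ 0.02  0.43 -1.09  1.71  0.4   1.25  0.31]
grip c=(349.4,357.0) 20.4x20.2 ang=11.1 n=2065 mean=[348.7 357.1 302.6] circ c=(349.4,357.0) r=10.3
boss top c=(408.6,349.4) 33.5x25.4 ang=84.0 n=2792 mean=[404.8 350.2 282.4]
rest c=(405.5,312.6) 63.5x23.3 ang=-6.7 n=433 mean=[414.6 313.9  42.5] circ c=(406.8,316.4) r=24.3
rest c=(416.9,384.4) 60.2x18.2 ang=-14.0 n=328 mean=[410.1 385.2  42.4] circ c=(413.4,378.1) r=26.7
```

servo_tool(commands=[{"offset":[-0.4,-0.4,-0.5],"twist":0},{"offset":[-1.1,-1.1,-0.5],"twist":0},{"offset":[-1.8,-1.8,-0.5],"twist":0},{"offset":[-2.6,-2.6,-0.5],"twist":0},{"offset":[-3.4,-3.4,-0.5],"twist":0},{"offset":[-4.2,-4.2,-0.5],"twist":0},{"offset":[-5.0,-5.0,-0.5],"twist":0},{"offset":[-5.6,-5.7,-0.5],"twist":0},{"offset":[-6.06,-6.13,-0.3],"twist":0},{"offset":[-6.06,-6.13,0.2],"twist":0},{"offset":[-6.06,-6.13,0.45],"twist":0},{"offset":[-6.06,-6.13,0.45],"twist":0}])

```text
time_s: 40.65
tcp_pos: [0.6217, 0.0818, 0.2015]
tcp_rot: [-3.141, -0.005, 3.038]
contact_force: [-0.3, 0.2, -4.2]
finger_gap: 0.0233
grip_force: 30.0
```

servo_tool(commands=[{"offset":[0,0,0],"twist":0},{"offset":[0,0,0],"twist":0},{"offset":[0,0,0],"twist":0}])

```text
time_s: 40.95
tcp_pos: [0.6238, 0.0816, 0.205]
tcp_rot: [3.141, 0.001, 3.037]
contact_force: [0.4, -1.1, -4.1]
finger_gap: 0.0235
grip_force: 30.0
```

```bash
python3 - <<'E'
from h import *
go((623,80.3,193,173.9))
print("joints",np.round(state()["joints"],2))
p,d,c=grab("wrist"); W=wcloud(d,c); t=state()["tcp_pos"]*1000
dx=(W[...,:2]*1000-t[:2]); z=W[...,2]*1000-t[2]
g=(d>0)&(z>75)&(z<90)&(np.hypot(dx[...,0]+60,dx[...,1]-6)<22)
for _,P in blobs(g,W,30): print("grip",circ(P), rect(P))
M=(d>0)&(W[...,2]>.150)&(W[...,2]<.163)&(np.hypot(W[...,0]-.623,W[...,1]-.081)<.035)
for _,P in blobs(M,W,30): print("collar part",circ(P),rect(P))
q,d2,c2=grab("scene"); cv2.imwrite("pics/s2.png",cv2.resize(q[100:240,290:450],None,fx=4,fy=4,interpolation=cv2.INTER_CUBIC))
E
```

```text
t 40.95 at [623.8  81.6 205. ] yaw 174.0 gap 23.5 F [ 0.4 -1.1 -4.1]
(623, 80.3, 193, 173.9) -> [0.017, -0.036, 0.299] twist 0.02
joints [ 0.44  0.59 -0.99  1.52  0.5   1.31  0.86]
grip circ c=(564.9,88.6) r=10.3 c=(564.7,88.5) 20.3x20.1 ang=39.1 n=2056 mean=[564.3  88.7 286.4]
collar part circ c=(619.4,67.2) r=13.5 c=(618.1,60.5) 32.2x8.1 ang=-13.7 n=210 mean=[617.5  61.1 155.8]
collar part circ c=(622.0,98.7) r=9.7 c=(622.7,102.7) 23.9x5.6 ang=-4.2 n=139 mean=[622.8 102.3 155.7]
```

View pics/s2.png

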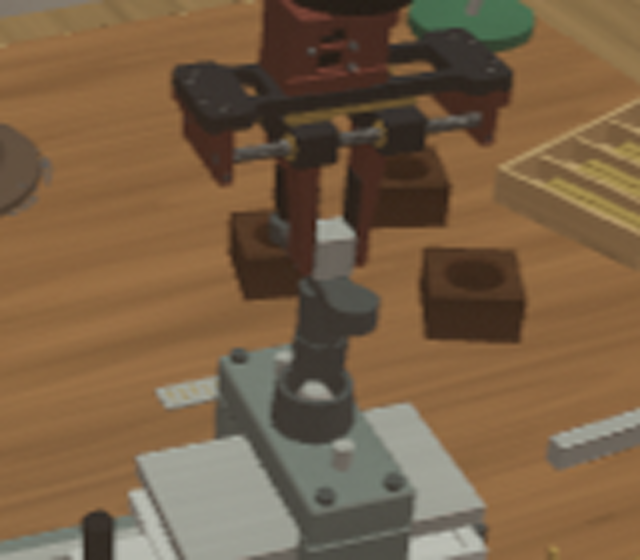

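servo_tool(commands=[{"offset":[0.01,-0.04,0.2],"twist":0},{"offset":[0.01,-0.04,0.3],"twist":0},{"offset":[0.01,-0.04,0.3],"twist":0},{"offset":[0.01,-0.04,0.3],"twist":0}])

```text
time_s: 41.45
tcp_pos: [0.6229, 0.0793, 0.1918]
tcp_rot: [-3.142, -0.0, 3.036]
contact_force: [0.6, 0.6, -4.1]
finger_gap: 0.0241
grip_force: 30.0
```

servo_tool(commands=[{"offset":[0,0,0.05],"twist":0},{"offset":[0,0,0.1],"twist":0},{"offset":[0,0,0.15],"twist":0},{"offset":[0,0,0.2],"twist":0},{"offset":[0,0,0.2],"twist":0}])

```text
time_s: 41.95
tcp_pos: [0.6229, 0.0796, 0.1837]
tcp_rot: [3.141, -0.0, 3.036]
contact_force: [-0.3, 0.3, -4.4]
finger_gap: 0.024
grip_force: 30.0
```

servo_tool(commands=[{"offset":[0,0,0.05],"twist":0},{"offset":[0,0,0.1],"twist":0},{"offset":[0,0,0.15],"twist":0},{"offset":[0,0,0.18],"twist":0},{"offset":[0,0,0.18],"twist":0}])

```text
time_s: 42.45
tcp_pos: [0.6229, 0.0795, 0.1766]
tcp_rot: [3.141, -0.0, 3.036]
contact_force: [0.3, 1.4, -5.8]
finger_gap: 0.0238
grip_force: 30.0
```

servo_tool(commands=[{"offset":[0,0,0.03],"twist":0},{"offset":[0,0,0.06],"twist":0},{"offset":[0,0,0.09],"twist":0},{"offset":[0,0,0.09],"twist":0}])

```text
time_s: 42.85
tcp_pos: [0.6228, 0.0797, 0.173]
tcp_rot: [3.141, -0.0, 3.036]
contact_force: [-0.7, 2.5, -5.1]
finger_gap: 0.0237
grip_force: 30.0
```

servo_tool(commands=[{"offset":[0,0,0.05],"twist":0},{"offset":[0,0,0.1],"twist":0},{"offset":[0,0,0.15],"twist":0},{"offset":[0,0,0.15],"twist":0}])

```text
time_s: 43.25
tcp_pos: [0.6228, 0.0797, 0.1669]
tcp_rot: [3.141, -0.001, 3.036]
contact_force: [0.0, 4.2, -6.1]
finger_gap: 0.0241
grip_force: 30.0
```

```bash
python3 - <<'E'
from h import *
go(); p,d,c=grab("wrist"); W=wcloud(d,c); t=state()["tcp_pos"]*1000
dx=(W[...,:2]*1000-t[:2])
g=(d>0)&(W[...,2]>.22)&(W[...,2]<.27)&(np.hypot(dx[...,0]+60,dx[...,1]-6)<9)
print("grip top z (rim+116)",np.median(W[g][:,2])*1000, "moment",state()["moment"])
E
```

```text
t 43.25 at [622.8  79.7 166.9] yaw 173.97 gap 24.1 F [ 0.   4.2 -6.1]
grip top z (rim+116) 248.80324094282224 moment [1.22131629 0.07828292 0.01489251]
```

servo_tool(commands=[{"offset":[0,0.03,0.04],"twist":0},{"offset":[0,0.03,0.08],"twist":0},{"offset":[0,0.03,0.12],"twist":0},{"offset":[0,0.03,0.15],"twist":0},{"offset":[0,0.03,0.16],"twist":0},{"offset":[0,0.03,0.16],"twist":0}])

```text
time_s: 43.9
tcp_pos: [0.6231, 0.0801, 0.1612]
tcp_rot: [-3.141, 0.0, 3.036]
contact_force: [-4.7, -0.8, 2.1]
finger_gap: 0.0235
grip_force: 30.0
```

servo_tool(commands=[{"offset":[0,0,0],"twist":0},{"offset":[0,0,0],"twist":0},{"offset":[0,0,0],"twist":0},{"offset":[0,0,-0.4],"twist":0},{"offset":[0,0,-1.0],"twist":0},{"offset":[0,0,-1.5],"twist":0},{"offset":[0,0,-1.5],"twist":0},{"offset":[0.7,0,-1.5],"twist":0},{"offset":[1.48,0.01,-1.5],"twist":0},{"offset":[1.48,0.01,-1.5],"twist":0},{"offset":[1.48,0.01,-1.5],"twist":0}], fingers=0)

```text
time_s: 45.0
tcp_pos: [0.5644, 0.0868, 0.2212]
tcp_rot: [-3.141, 0.001, 3.036]
contact_force: [-0.1, -0.7, -0.9]
finger_gap: 0.0439
grip_force: 0.0
```

```bash
python3 - <<'E'
from h import *
go(); p,d,c=grab("wrist"); W=wcloud(d,c); t=state()["tcp_pos"]*1000
print("joints",np.round(state()["joints"],2))
for nm,a,b,cx,cy,r in(("grip",.236,.252,564,87,18),("boss",.215,.23,624,80,20)):
    M=(d>0)&(W[...,2]>a)&(W[...,2]<b)&(np.hypot(W[...,0]*1e3-cx,W[...,1]*1e3-cy)<r)
    for _,P in blobs(M,W,30): print(nm,rect(P),circ(P))
E
```

```text
t 45.0 at [564.4  86.8 221.2] yaw 173.95 gap 43.9 F [-0.1 -0.7 -0.9]
joints [ 0.51  0.48 -1.04  1.63  0.43  1.28  0.85]
grip c=(563.9,86.8) 20.1x20.0 ang=-55.3 n=821 mean=[562.8  87.1 242.6] circ c=(564.1,86.9) r=10.2
boss c=(624.5,79.9) 25.8x23.9 ang=-5.4 n=909 mean=[621.9  80.4 222.6] circ c=(623.9,80.5) r=15.3
```

servo_tool(commands=[{"offset":[0,0,0.4],"twist":0},{"offset":[0,0,0.9],"twist":0},{"offset":[0,0,1.25],"twist":0},{"offset":[0,0,1.25],"twist":0}])

```text
time_s: 45.45
tcp_pos: [0.5632, 0.0866, 0.1679]
tcp_rot: [-3.141, -0.004, 3.036]
contact_force: [-0.3, -0.6, 0.1]
finger_gap: 0.0443
grip_force: 0.0
```

servo_tool(commands=[{"offset":[0,0,0],"twist":0},{"offset":[0,0,0],"twist":0},{"offset":[0,0,0],"twist":0},{"offset":[0,0,0],"twist":0},{"offset":[0,0,0],"twist":0}], fingers=-1)

```text
time_s: 45.95
tcp_pos: [0.5646, 0.0873, 0.1714]
tcp_rot: [3.141, 0.001, 3.036]
contact_force: [-0.7, -0.4, 2.5]
finger_gap: 0.0213
grip_force: 30.0
```

servo_tool(commands=[{"offset":[-0.05,0.388,0],"twist":0},{"offset":[-0.2,0.75,0],"twist":0},{"offset":[-0.44,1.06,0],"twist":0},{"offset":[-0.75,1.3,0],"twist":0}])

```text
time_s: 46.35
tcp_pos: [0.599, 0.1352, 0.1711]
tcp_rot: [-3.139, -0.001, 3.036]
contact_force: [-2.6, -5.2, 3.1]
finger_gap: 0.0214
grip_force: 30.0
```

servo_tool(commands=[{"offset":[0,0,0],"twist":0}])

```text
time_s: 46.45
tcp_pos: [0.6004, 0.1361, 0.1709]
tcp_rot: [-3.141, 0.0, 3.036]
contact_force: [0.2, -1.9, 2.8]
finger_gap: 0.0215
grip_force: 30.0
```

servo_tool(commands=[{"offset":[-0.362,0.15,0],"twist":0},{"offset":[-0.75,0.2,0],"twist":0},{"offset":[-1.138,0.15,0],"twist":0},{"offset":[-1.5,0,0],"twist":0},{"offset":[-1.81,-0.238,0],"twist":0},{"offset":[-2.05,-0.549,0],"twist":0},{"offset":[-2.2,-0.911,0],"twist":0},{"offset":[-2.25,-1.3,0],"twist":0},{"offset":[-2.2,-1.687,0],"twist":0},{"offset":[-2.05,-2.05,0],"twist":0},{"offset":[-1.81,-2.36,0],"twist":0},{"offset":[-1.5,-2.6,0],"twist":0}])

```text
time_s: 47.65
tcp_pos: [0.6486, 0.0246, 0.1711]
tcp_rot: [3.141, 0.002, 3.035]
contact_force: [1.6, 6.6, -1.6]
finger_gap: 0.0217
grip_force: 30.0
```

```bash
cat > cr.py <<'E'
from h import *
go(); p,d,c=grab("wrist"); W=wcloud(d,c); s=state(); t=s["tcp_pos"]*1000
print("joints",np.round(s["joints"],2),"rel",np.round(t[:2]-[624,80.3],1),"r",round(float(np.hypot(*(t[:2]-[624,80.3]))),1),"ang",round(float(np.degrees(np.arctan2(t[1]-80.3,t[0]-624))),1))
M=(d>0)&(W[...,2]>.212)&(W[...,2]<.232)&(np.hypot(W[...,0]*1e3-624,W[...,1]*1e3-80)<20)
for _,P in blobs(M,W,60): print("boss",rect(P))
M=(d>0)&(W[...,2]>.055)&(W[...,2]<.080)&(abs(W[...,0]*1e3-624)<52)&(W[...,1]>.125)&(W[...,1]<.17)
if M.sum()>50: print("platen top z",np.median(W[M][:,2])*1000,M.sum())
E
python3 cr.py
```

```text
t 47.65 at [648.6  24.6 171.1] yaw 173.87 gap 21.7 F [ 1.6  6.6 -1.6]
joints [ 0.5   0.64 -0.96  1.51  0.54  1.27  0.94] rel [ 22.4 -56.9] r 61.2 ang -68.5
boss c=(623.0,79.3) 24.7x24.4 ang=24.9 n=2073 mean=[621.3  78.2 222.3]
platen top z 72.45294417359489 1416
```

servo_tool(commands=[{"offset":[0.362,-0.15,0],"twist":0},{"offset":[0.75,-0.2,0],"twist":0},{"offset":[1.138,-0.15,0],"twist":0},{"offset":[1.5,0,0],"twist":0},{"offset":[1.81,0.238,0],"twist":0},{"offset":[2.05,0.549,0],"twist":0},{"offset":[2.2,0.911,0],"twist":0},{"offset":[2.25,1.3,0],"twist":0},{"offset":[2.2,1.687,0],"twist":0},{"offset":[2.05,2.05,0],"twist":0},{"offset":[1.81,2.36,0],"twist":0},{"offset":[1.5,2.6,0],"twist":0}])

```text
time_s: 48.9
tcp_pos: [0.5985, 0.1353, 0.1708]
tcp_rot: [-3.138, -0.002, 3.037]
contact_force: [-1.9, -4.7, 4.1]
finger_gap: 0.0218
grip_force: 30.0
```

servo_tool(commands=[{"offset":[-0.362,0.15,0],"twist":0},{"offset":[-0.75,0.2,0],"twist":0},{"offset":[-1.138,0.15,0],"twist":0},{"offset":[-1.5,0,0],"twist":0},{"offset":[-1.81,-0.238,0],"twist":0},{"offset":[-2.05,-0.549,0],"twist":0},{"offset":[-2.2,-0.911,0],"twist":0},{"offset":[-2.25,-1.3,0],"twist":0},{"offset":[-2.2,-1.687,0],"twist":0},{"offset":[-2.05,-2.05,0],"twist":0},{"offset":[-1.81,-2.36,0],"twist":0},{"offset":[-1.5,-2.6,0],"twist":0}])

```text
time_s: 50.1
tcp_pos: [0.6484, 0.0243, 0.171]
tcp_rot: [3.141, 0.002, 3.034]
contact_force: [1.3, 6.4, 1.6]
finger_gap: 0.0217
grip_force: 30.0
```

```bash
python3 cr.py
```

```text
t 50.1 at [648.4  24.3 171. ] yaw 173.85 gap 21.7 F [1.3 6.4 1.6]
joints [ 0.5   0.64 -0.96  1.51  0.54  1.27  0.93] rel [ 22.2 -57.1] r 61.3 ang -68.7
boss c=(623.1,79.0) 24.9x24.2 ang=24.5 n=2071 mean=[621.4  78.  222.3]
platen top z 66.44424075538977 1300
```

servo_tool(commands=[{"offset":[0.362,-0.15,0],"twist":0},{"offset":[0.75,-0.2,0],"twist":0},{"offset":[1.138,-0.15,0],"twist":0},{"offset":[1.5,0,0],"twist":0},{"offset":[1.81,0.238,0],"twist":0},{"offset":[2.05,0.549,0],"twist":0},{"offset":[2.2,0.911,0],"twist":0},{"offset":[2.25,1.3,0],"twist":0},{"offset":[2.25,1.3,0],"twist":0}])

```text
time_s: 51.05
tcp_pos: [0.5635, 0.0883, 0.1709]
tcp_rot: [-3.14, -0.0, 3.038]
contact_force: [-1.7, 0.2, 5.8]
finger_gap: 0.0215
grip_force: 30.0
```

```bash
python3 cr.py; python3 -c "
import numpy as np
for a in range(10,121,10): print(a,round(1.5*(np.cos(np.radians(a))-1),3),round(1.5*np.sin(np.radians(a)),3))"
```

```text
t 51.05 at [563.5  88.3 170.9] yaw 174.08 gap 21.5 F [-1.7  0.2  5.8]
joints [ 0.49  0.53 -1.02  1.7   0.48  1.19  0.81] rel [-60.5   7.7] r 61.0 ang 172.8
boss c=(627.1,80.4) 24.6x15.7 ang=84.7 n=542 mean=[626.6  80.7 223.4]
platen top z 64.55463015674611 3325
10 -0.023 0.26
20 -0.09 0.513
30 -0.201 0.75
40 -0.351 0.964
50 -0.536 1.149
60 -0.75 1.299
70 -0.987 1.41
80 -1.24 1.477
90 -1.5 1.5
100 -1.76 1.477
110 -2.013 1.41
120 -2.25 1.299
```

servo_tool(commands=[{"offset":[-0.023,0.26,0],"twist":0},{"offset":[-0.09,0.513,0],"twist":0},{"offset":[-0.09,0.513,0],"twist":0}])

```text
time_s: 51.4
tcp_pos: [0.5693, 0.107, 0.1708]
tcp_rot: [-3.14, -0.002, 3.037]
contact_force: [-2.6, -0.6, 8.1]
finger_gap: 0.0217
grip_force: 30.0
```

```bash
python3 cr.py
```

```text
t 51.4 at [569.3 107.  170.8] yaw 173.98 gap 21.7 F [-2.6 -0.6  8.1]
joints [ 0.45  0.54 -1.01  1.68  0.49  1.2   0.78] rel [-54.8  26.7] r 60.9 ang 154.0
boss c=(630.7,86.5) 14.3x9.0 ang=-16.4 n=169 mean=[630.   86.7 223.4]
platen top z 64.32082957607638 2933
```

servo_tool(commands=[{"offset":[-0.111,0.237,0],"twist":0},{"offset":[-0.261,0.451,0],"twist":0},{"offset":[-0.261,0.451,0],"twist":0}])

```text
time_s: 51.75
tcp_pos: [0.5811, 0.1233, 0.1708]
tcp_rot: [-3.139, -0.003, 3.036]
contact_force: [-4.7, -3.0, 10.7]
finger_gap: 0.0215
grip_force: 30.1
```

servo_tool(commands=[{"offset":[0,0,0],"twist":0}])

```text
time_s: 51.85
tcp_pos: [0.581, 0.1232, 0.1709]
tcp_rot: [-3.139, -0.003, 3.036]
contact_force: [-4.3, -1.8, 8.2]
finger_gap: 0.0215
grip_force: 30.0
```

```bash
python3 cr.py
```

```text
t 51.85 at [581.  123.2 170.9] yaw 173.96 gap 21.5 F [-4.3 -1.8  8.2]
joints [ 0.4   0.57 -1.    1.64  0.5   1.22  0.75] rel [-43.   42.9] r 60.8 ang 135.1
platen top z 64.10129155374575 2660
```

servo_tool(commands=[{"offset":[-0.185,0.185,0],"twist":0},{"offset":[-0.399,0.335,0],"twist":0},{"offset":[-0.399,0.335,0],"twist":0},{"offset":[-0.399,0.335,0],"twist":0}])

```text
time_s: 52.3
tcp_pos: [0.5975, 0.1348, 0.1706]
tcp_rot: [-3.139, -0.004, 3.036]
contact_force: [-7.0, -2.7, 8.8]
finger_gap: 0.0218
grip_force: 30.0
```

```bash
python3 cr.py
```

```text
t 52.3 at [597.5 134.8 170.6] yaw 173.97 gap 21.8 F [-7.  -2.7  8.8]
joints [ 0.36  0.6  -0.99  1.59  0.52  1.24  0.74] rel [-26.5  54.5] r 60.5 ang 115.9
platen top z 63.88661030809345 2803
```

servo_tool(commands=[{"offset":[-0.237,0.111,0],"twist":0},{"offset":[-0.49,0.178,0],"twist":0},{"offset":[-0.49,0.178,0],"twist":0},{"offset":[-0.49,0.178,0],"twist":0}])

```text
time_s: 52.75
tcp_pos: [0.617, 0.1401, 0.1704]
tcp_rot: [-3.139, -0.006, 3.037]
contact_force: [-8.4, -1.5, 8.7]
finger_gap: 0.0216
grip_force: 30.0
```

```bash
python3 cr.py
```

```text
t 52.75 at [617.  140.1 170.4] yaw 173.99 gap 21.6 F [-8.4 -1.5  8.7]
joints [ 0.33  0.63 -0.97  1.54  0.53  1.26  0.75] rel [-7.  59.8] r 60.2 ang 96.7
boss c=(620.2,84.4) 29.3x15.7 ang=70.0 n=923 mean=[619.8  84.8 220.4]
platen top z 63.7551507583996 3404
```

servo_tool(commands=[{"offset":[-0.26,0.023,0],"twist":0},{"offset":[-0.52,0,0],"twist":0},{"offset":[-0.773,-0.067,0],"twist":0},{"offset":[-0.773,-0.067,0],"twist":0},{"offset":[-0.773,-0.067,0],"twist":0}])

```text
time_s: 53.3
tcp_pos: [0.6448, 0.1382, 0.1702]
tcp_rot: [3.14, -0.01, 3.04]
contact_force: [-14.9, 5.0, 7.2]
finger_gap: 0.0212
grip_force: 30.0
```

```bash
python3 cr.py
```

```text
t 53.3 at [644.8 138.2 170.2] yaw 174.2 gap 21.2 F [-14.9   5.    7.2]
joints [ 0.31  0.67 -0.95  1.47  0.55  1.3   0.77] rel [20.8 57.9] r 61.5 ang 70.2
boss c=(631.9,80.1) 24.7x24.0 ang=84.5 n=1802 mean=[629.5  81.9 221.7]
platen top z 63.535444094076574 4091
```

servo_tool(commands=[{"offset":[-0.237,-0.111,0],"twist":0},{"offset":[-0.237,-0.111,0],"twist":0},{"offset":[-0.237,-0.111,0],"twist":0},{"offset":[-0.237,-0.111,0],"twist":0}])

```text
time_s: 53.75
tcp_pos: [0.6534, 0.1355, 0.1703]
tcp_rot: [3.136, -0.01, 3.042]
contact_force: [-14.6, 10.2, 6.4]
finger_gap: 0.0216
grip_force: 30.0
```

servo_tool(commands=[{"offset":[-0.15,-0.02,0],"twist":0},{"offset":[-0.15,-0.02,0],"twist":0},{"offset":[-0.15,-0.02,0],"twist":0},{"offset":[-0.15,-0.02,-0.3],"twist":0},{"offset":[-0.15,-0.02,-1.0],"twist":0},{"offset":[-0.15,-0.02,-1.7],"twist":0},{"offset":[-0.15,-0.02,-1.7],"twist":0},{"offset":[-0.15,-0.02,-1.7],"twist":0}], fingers=0)

```text
time_s: 54.55
tcp_pos: [0.6654, 0.1279, 0.24]
tcp_rot: [3.141, 0.002, 3.036]
contact_force: [0.2, -1.3, 0.1]
finger_gap: 0.0441
grip_force: 0.0
```

```bash
python3 cr.py; python3 - <<'E'
from h import *
p,d,c=grab("wrist"); W=wcloud(d,c)
M=(d>0)&(W[...,2]>.236)&(W[...,2]<.250)&(np.hypot(W[...,0]*1e3-645,W[...,1]*1e3-136)<25)
for _,P in blobs(M,W,60): print("grip",circ(P),rect(P))
E
```

```text
t 54.55 at [665.4 127.9 240. ] yaw 173.93 gap 44.1 F [ 0.2 -1.3  0.1]
joints [ 0.3   0.64 -0.96  1.34  0.52  1.42  0.83] rel [41.  47.3] r 62.6 ang 49.0
boss c=(627.0,87.3) 24.5x24.0 ang=-26.6 n=1020 mean=[626.   87.5 222.8]
platen top z 64.25745491133225 3074
```

servo_tool(commands=[{"offset":[-1.2,0,-1],"twist":0},{"offset":[-1.2,0,-1],"twist":0},{"offset":[-1.2,0,-1],"twist":0},{"offset":[-1.2,0,-1],"twist":0}])

```text
time_s: 55.05
tcp_pos: [0.7121, 0.1232, 0.2774]
tcp_rot: [-3.141, -0.002, 3.037]
contact_force: [0.8, 0.8, -0.0]
finger_gap: 0.0438
grip_force: 0.0
```

```bash
python3 - <<'E'
from h import *
p,d,c=grab("wrist","pics/w7.png"); W=wcloud(d,c); np.savez("w7.npz",p=p,d=d,W=W); go()
for nm,a,b,cx,cy,r in(("grip",.234,.252,650,130,35),("boss",.217,.231,626,83,30),("collar",.15,.162,624,80,40)):
    M=(d>0)&(W[...,2]>a)&(W[...,2]<b)&(np.hypot(W[...,0]*1e3-cx,W[...,1]*1e3-cy)<r)
    for _,P in blobs(M,W,60): print(nm,rect(P),circ(P))
E
```

```text
t 55.1 at [711.8 123.2 277.4] yaw 174.0 gap 43.9 F [0.4 0.1 0.1]
boss c=(627.5,87.5) 24.4x24.2 ang=-26.5 n=821 mean=[627.5  87.7 223.1] circ c=(627.3,87.8) r=14.5
collar c=(612.7,64.0) 33.8x9.0 ang=-36.0 n=148 mean=[612.7  64.5 156.1] circ c=(619.7,73.1) r=17.1
collar c=(632.8,96.7) 42.6x13.1 ang=-27.6 n=252 mean=[632.   97.7 155.4] circ c=(626.2,83.4) r=21.9
```

View pics/w7.png

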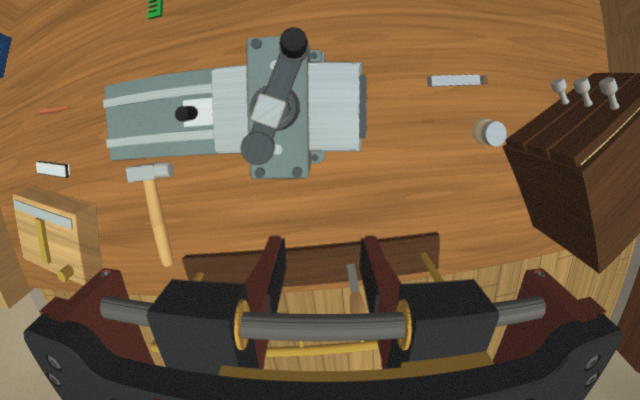

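```bash
python3 - <<'E'
from h import *
z=np.load("w7.npz"); W=z["W"]; d=z["d"]
def pts(a,b,cx,cy,r): return W[(d>0)&(W[...,2]>a)&(W[...,2]<b)&(np.hypot(W[...,0]*1e3-cx,W[...,1]*1e3-cy)<r)]
print("collar all",circ(pts(.152,.162,624,80,36)))
P=pts(.232,.255,574,108,25); print("grip",circ(P),P.mean(0)*1e3)
P=pts(.217,.231,627,87,22); A=np.c_[P[:,:2],np.ones(len(P))]; print("boss plane slope",np.linalg.lstsq(A,P[:,2],rcond=None)[0][:2])
b=pts(.118,.134,624,80,90); print("beam",rect(b))
P=pts(.176,.20,627,84,80); A=np.c_[P[:,:2],np.ones(len(P))]; print("arm plane",np.linalg.lstsq(A,P[:,2],rcond=None)[0][:2],rect(P))
p2,d2,c2=grab("top"); W2=cloud(d2,c2)
for nm,a,bb,r in(("boss",.212,.235,25),("collar",.15,.162,40)):
    M=(d2>0)&(W2[...,2]>a)&(W2[...,2]<bb)&(np.hypot(W2[...,0]-.624,W2[...,1]-.081)<r/1000)
    if M.sum()>5: print("top",nm,rect(W2[M]))
E
```

```text
collar all circ c=(624.5,80.7) r=24.6
grip circ c=(575.5,115.5) r=10.1 [576.4028225  115.96089838 242.33096747]
boss plane slope [-0.02884346 -0.08326501]
beam c=(624.9,80.6) 167.8x70.9 ang=-5.4 n=4499 mean=[630.4  82.4 126.6]
arm plane [-0.0446284  -0.17688535] c=(620.6,90.1) 121.4x31.7 ang=-29.2 n=2090 mean=[624.8  88.  195.8]
top collar c=(602.1,87.4) 8.5x4.6 ang=64.7 n=7 mean=[601.4  87.9 153.6]
```

```bash
python3 -c "
from h import *
go((624,80.3,240,152.5),(624,80.3,163,152.5))"
```

```text
t 55.15 at [711.9 123.  277.7] yaw 174.0 gap 43.8 F [-0.3  0.3 -0.3]
(624, 80.3, 240, 152.5) -> [2.072, -1.292, 0.946] twist 4.3
(624, 80.3, 163, 152.5) -> [2.068, -1.291, 2.871] twist 4.3
```

servo_tool(commands=[{"offset":[0.7,-0.4,0],"twist":1.5},{"offset":[1.4,-0.9,0.3],"twist":3},{"offset":[2.07,-1.29,0.7],"twist":4.3},{"offset":[2.07,-1.29,0.95],"twist":4.3},{"offset":[2.07,-1.29,0.95],"twist":4.3},{"offset":[2.07,-1.29,1.4],"twist":4.3},{"offset":[2.07,-1.29,1.9],"twist":4.3},{"offset":[2.07,-1.29,2.4],"twist":4.3},{"offset":[2.07,-1.29,2.7],"twist":4.3},{"offset":[2.07,-1.29,2.85],"twist":4.3},{"offset":[2.07,-1.29,2.85],"twist":4.3}], fingers=0.4)

```text
time_s: 56.25
tcp_pos: [0.6253, 0.0808, 0.1644]
tcp_rot: [3.142, -0.001, 2.662]
contact_force: [-1.3, -0.2, 0.4]
finger_gap: 0.0614
grip_force: 0.0
```

servo_tool(commands=[{"offset":[0,0,0],"twist":0},{"offset":[0,0,0],"twist":0},{"offset":[0,0,0],"twist":0},{"offset":[0,0,0],"twist":0},{"offset":[0,0,0],"twist":0},{"offset":[0,0,0],"twist":0},{"offset":[0,0,0],"twist":0},{"offset":[0,0,0],"twist":0}], fingers=-1)

```text
time_s: 57.05
tcp_pos: [0.6259, 0.0812, 0.1658]
tcp_rot: [3.14, 0.002, 2.662]
contact_force: [1.9, 3.3, 5.5]
finger_gap: 0.0241
grip_force: 29.7
```

```bash
cat > m.py <<'E'
from h import *
go(); s=state(); print("moment",np.round(s["moment"],2),"joints",np.round(s["joints"],2),s["grip_force"])
p,d,c=grab("wrist"); W=wcloud(d,c)
M=(d>0)&(W[...,2]>.055)&(W[...,2]<.080)&(abs(W[...,0]*1e3-624)<52)&(((W[...,1]>.13)&(W[...,1]<.17))|((W[...,1]>-.01)&(W[...,1]<.03)))
if M.sum()>50: print("platen top z",np.median(W[M][:,2])*1000,M.sum())
t=s["tcp_pos"]*1000; y=s["tcp_rot"][2]; h=t[:2]+60*np.array([np.cos(y),np.sin(y)])
M=(d>0)&(W[...,2]>.225)&(W[...,2]<.27)&(np.hypot(W[...,0]*1e3-h[0],W[...,1]*1e3-h[1])<20)
for _,P in blobs(M,W,100): print("grip",circ(P),np.round(np.median(P,0)*1000,1),"expected",np.round(h,1))
E
python3 m.py
```

```text
t 57.05 at [625.9  81.2 165.8] yaw 152.5 gap 24.1 F [1.9 3.3 5.5]
moment [ 0.71 -0.63  0.26] joints [ 0.39  0.59 -0.89  1.56  0.48  1.22  0.5 ] 29.697924256324768
platen top z 64.35526805786441 6905
grip circ c=(570.5,109.0) r=10.8 [569.9 109.5 243.4] expected [572.7 108.9]
```

servo_tool(commands=[{"offset":[0,0,0],"twist":0.8},{"offset":[0,0,0],"twist":1.6},{"offset":[0,0,0],"twist":2.4},{"offset":[0,0,0],"twist":3.2},{"offset":[0,0,0],"twist":4},{"offset":[0,0,0],"twist":4}])

```text
time_s: 57.7
tcp_pos: [0.6263, 0.0805, 0.1659]
tcp_rot: [3.14, 0.002, 2.311]
contact_force: [2.3, 2.4, 5.4]
finger_gap: 0.0241
grip_force: 29.7
```

```bash
python3 m.py
```

```text
t 57.7 at [626.3  80.5 165.9] yaw 132.41 gap 24.1 F [2.3 2.4 5.4]
moment [ 0.42 -0.95  0.32] joints [ 0.34  0.56 -0.81  1.57  0.43  1.2   0.19] 29.73932683467865
platen top z 64.10397580944688 5887
grip circ c=(583.4,125.6) r=10.7 [583.  126.2 243.4] expected [585.8 124.8]
```

servo_tool(commands=[{"offset":[0,0,0],"twist":0.8},{"offset":[0,0,0],"twist":1.6},{"offset":[0,0,0],"twist":2.4},{"offset":[0,0,0],"twist":3.2},{"offset":[0,0,0],"twist":4},{"offset":[0,0,0],"twist":4},{"offset":[0,0,0],"twist":4}])

```text
time_s: 58.45
tcp_pos: [0.6263, 0.0797, 0.1658]
tcp_rot: [3.139, 0.002, 1.965]
contact_force: [2.5, 0.2, 6.4]
finger_gap: 0.0243
grip_force: 30.0
```

```bash
python3 m.py
```

```text
t 58.45 at [626.3  79.7 165.8] yaw 112.56 gap 24.3 F [2.5 0.2 6.4]
moment [-0.07 -0.91  0.49] joints [ 0.3   0.54 -0.74  1.57  0.38  1.18 -0.12] 30.01436322927475
platen top z 63.86533090071922 4841
grip circ c=(600.8,136.5) r=10.8 [600.6 137.4 243.4] expected [603.3 135.2]
```

servo_tool(commands=[{"offset":[0,0,0],"twist":0.4},{"offset":[0,0,0],"twist":0.4},{"offset":[0,0,0],"twist":0.4},{"offset":[0,0,0],"twist":0},{"offset":[0,0,0],"twist":-0.3},{"offset":[0,0,0],"twist":-0.5},{"offset":[0,0,0],"twist":-0.5}])

```text
time_s: 59.2
tcp_pos: [0.6263, 0.0799, 0.1658]
tcp_rot: [3.139, 0.001, 2.008]
contact_force: [3.1, 0.4, 6.4]
finger_gap: 0.024
grip_force: 29.7
```

```bash
python3 m.py
```

```text
t 59.2 at [626.3  79.9 165.8] yaw 115.07 gap 24.0 F [3.1 0.4 6.4]
moment [ 0.05 -0.83  0.26] joints [ 0.3   0.54 -0.75  1.57  0.39  1.18 -0.08] 29.657830595970154
platen top z 63.897763229146754 4957
grip circ c=(598.8,135.8) r=10.7 [598.7 136.7 243.3] expected [600.9 134.3]
```

servo_tool(commands=[{"offset":[0,0,0],"twist":-0.3},{"offset":[-0.016,0.034,0],"twist":-0.5},{"offset":[-0.016,0.034,0],"twist":-0.5}])

```text
time_s: 59.55
tcp_pos: [0.6267, 0.0801, 0.1658]
tcp_rot: [-3.141, 0.001, 2.052]
contact_force: [-1.5, -0.0, 9.6]
finger_gap: 0.0243
grip_force: 29.7
```

```bash
python3 m.py
```

```text
t 59.55 at [626.7  80.1 165.8] yaw 117.58 gap 24.3 F [-1.5 -0.   9.6]
moment [0.02 0.14 0.25] joints [ 0.31  0.55 -0.75  1.56  0.4   1.19 -0.04] 29.722153544425964
platen top z 63.93048737943 5066
grip circ c=(597.2,134.9) r=10.7 [596.8 135.6 243.4] expected [598.9 133.2]
```

servo_tool(commands=[{"offset":[0,0,0],"twist":-0.3},{"offset":[0,0,0],"twist":-0.6},{"offset":[0,0,0],"twist":-0.6}])

```text
time_s: 59.9
tcp_pos: [0.6266, 0.0802, 0.1658]
tcp_rot: [3.141, 0.001, 2.105]
contact_force: [-0.4, 1.0, 10.0]
finger_gap: 0.0241
grip_force: 29.7
```

```bash
python3 m.py
```

```text
t 59.9 at [626.6  80.2 165.8] yaw 120.6 gap 24.1 F [-0.4  1.  10. ]
moment [0.13 0.11 0.19] joints [ 0.32  0.55 -0.77  1.56  0.4   1.19  0.01] 29.70520555973053
platen top z 63.97545416202105 5215
grip circ c=(594.3,133.2) r=10.8 [594.  134.  243.4] expected [596.1 131.8]
```

servo_tool(commands=[{"offset":[0,0,0],"twist":-0.3},{"offset":[0,0,0],"twist":-0.6},{"offset":[0,0,0],"twist":-0.6}])

```text
time_s: 60.25
tcp_pos: [0.6266, 0.0803, 0.1658]
tcp_rot: [3.141, 0.0, 2.157]
contact_force: [-0.6, 0.5, 10.1]
finger_gap: 0.024
grip_force: 29.7
```

```bash
python3 m.py
```

```text
t 60.25 at [626.6  80.3 165.8] yaw 123.61 gap 24.0 F [-0.6  0.5 10.1]
moment [0.13 0.09 0.21] joints [ 0.32  0.56 -0.78  1.56  0.41  1.19  0.05] 29.68117743730545
platen top z 64.00085364258851 5371
grip circ c=(591.6,131.7) r=10.7 [591.2 132.4 243.4] expected [593.4 130.3]
```

servo_tool(commands=[{"offset":[0,0,0],"twist":0.8},{"offset":[0,0,0],"twist":1.6},{"offset":[0,0,0],"twist":2.4},{"offset":[0,0,0],"twist":3.0},{"offset":[0,0,0],"twist":3.6},{"offset":[0,0,0],"twist":3.6},{"offset":[0,0,0],"twist":3.6},{"offset":[0,0,0],"twist":3.6}])

```text
time_s: 61.1
tcp_pos: [0.6266, 0.0795, 0.1658]
tcp_rot: [-3.142, 0.002, 1.843]
contact_force: [-1.8, -1.1, 9.5]
finger_gap: 0.0239
grip_force: 30.3
```

```bash
python3 m.py
```

```text
t 61.1 at [626.6  79.5 165.8] yaw 105.58 gap 23.9 F [-1.8 -1.1  9.5]
moment [-0.41  0.18  0.65] joints [ 0.28  0.54 -0.71  1.57  0.37  1.18 -0.23] 30.319391220255056
platen top z 63.77519481951366 4543
grip circ c=(607.8,138.9) r=10.8 [607.9 139.8 243.4] expected [610.5 137.3]
```

servo_tool(commands=[{"offset":[0,0,0],"twist":-0.3},{"offset":[0,0,0],"twist":-0.6},{"offset":[0,0,0],"twist":-0.6}])

```text
time_s: 61.45
tcp_pos: [0.6266, 0.0797, 0.1658]
tcp_rot: [-3.142, 0.001, 1.895]
contact_force: [-1.0, 0.6, 9.4]
finger_gap: 0.0241
grip_force: 29.8
```

```bash
python3 m.py
```

```text
t 61.45 at [626.6  79.7 165.8] yaw 108.6 gap 24.1 F [-1.   0.6  9.4]
moment [-0.17  0.15  0.25] joints [ 0.29  0.54 -0.72  1.57  0.38  1.18 -0.18] 29.82291966676712
platen top z 63.81689410430541 4645
grip circ c=(605.6,138.2) r=10.9 [605.5 139.2 243.4] expected [607.5 136.6]
```

servo_tool(commands=[{"offset":[0,0,-0.1],"twist":0},{"offset":[0,0,-0.2],"twist":0},{"offset":[0,0,-0.35],"twist":0},{"offset":[0,0,-0.5],"twist":0},{"offset":[0,0,-0.65],"twist":0},{"offset":[0,0,-0.8],"twist":0},{"offset":[0,0,-1.0],"twist":0},{"offset":[0,0,-1.3],"twist":0},{"offset":[0,0,-1.7],"twist":0},{"offset":[0,0,-1.9],"twist":0},{"offset":[0,0,-1.9],"twist":0}])

```text
time_s: 62.6
tcp_pos: [0.6276, 0.0807, 0.2435]
tcp_rot: [3.138, 0.001, 1.893]
contact_force: [-0.4, 0.5, -0.4]
finger_gap: 0.0002
grip_force: 0.0
```

```bash
python3 m.py; python3 - <<'E'
from h import *
s=state(); t=s["tcp_pos"]*1000
p,d,c=grab("wrist","pics/w8.png"); W=wcloud(d,c)
dx=W[...,:2]*1000-t[:2]; g=(d>0)&(W[...,2]*1e3-t[2]>60)&(W[...,2]*1e3-t[2]<95)&(np.hypot(dx[...,0],dx[...,1])<85)&(np.hypot(dx[...,0],dx[...,1])>38)
for _,P in blobs(g,W,100): print("handle?",circ(P),np.round(np.median(P,0)*1e3,1))
E
```

```text
t 62.6 at [627.6  80.7 243.5] yaw 108.45 gap 0.2 F [-0.4  0.5 -0.4]
moment [ 0.04 -0.11 -0.01] joints [ 0.3   0.48 -0.74  1.46  0.33  1.32 -0.15] 0.0
platen top z 64.2719199139502 3754
```

```bash
python3 - <<'E'
from h import *
p,d,c=grab("wrist"); W=wcloud(d,c); np.savez("w8.npz",p=p,d=d,W=W)
for nm,a,b,r in(("grip",.234,.256,85),("boss",.217,.231,32)):
    M=(d>0)&(W[...,2]>a)&(W[...,2]<b)&(np.hypot(W[...,0]*1e3-626,W[...,1]*1e3-82)<r)
    for _,P in blobs(M,W,80): print(nm,rect(P),circ(P))
E
```

```text
grip c=(570.5,108.7) 20.2x20.0 ang=-70.4 n=780 mean=[570.7 109.4 242.5] circ c=(570.4,108.5) r=10.2
boss c=(622.2,79.3) 25.1x24.0 ang=-28.6 n=977 mean=[621.8  80.3 223.7] circ c=(622.1,79.1) r=14.5
```

View pics/w8.png

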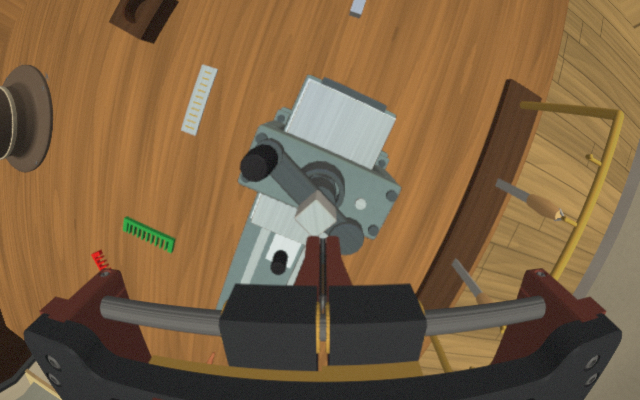

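```bash
python3 - <<'E'
from h import *
for f in("w7","w8","w1"):
    z=np.load(f+".npz"); W=z["W"]; d=z["d"]
    a=np.radians(5.5); q=W[...,:2]*1000-np.array([624.3,80.6]); S=q@np.array([np.sin(a),np.cos(a)]); X=q@np.array([np.cos(a),-np.sin(a)]); Z=W[...,2]*1000
    def m(nm,c):
        c=c&(d>0); print(f,nm,c.sum(), np.round(np.median(Z[c]),2) if c.sum()>20 else None)
    m("beam",(abs(S)<30)&(abs(X)<80)&(abs(Z-126)<4)&(np.hypot(S,X)>32))
    m("platen+y",(S>45)&(S<95)&(abs(X)<52)&(abs(Z-68)<9)); m("platen-y",(S<-45)&(S>-95)&(abs(X)<52)&(abs(Z-68)<9))
    m("table",(abs(S)<150)&(X<-90)&(X>-160)&(abs(Z)<4)); m("knob",(np.hypot(S+142,X)<8)&(abs(Z-78)<4))
    m("collar",(np.hypot(S,X)>20)&(np.hypot(S,X)<26)&(abs(Z-156)<3))
E
```

```text
w7 beam 2709 126.44
w7 platen+y 2889 64.25
w7 platen-y 2298 64.34
w7 table 6946 0.25
w7 knob 91 78.51
w7 collar 319 156.16
w8 beam 2967 126.52
w8 platen+y 3457 64.25
w8 platen-y 1281 64.34
w8 table 8393 0.3
w8 knob 91 78.42
w8 collar 319 156.13
w1 beam 0 None
w1 platen+y 0 None
w1 platen-y 2142 75.99
w1 table 3545 0.15
w1 knob 0 None
w1 collar 0 None
```

```bash
python3 -c "
from h import *
go((623.6,80.2,240,150.5),(623.6,80.2,160.5,150.5))"
```

```text
t 62.75 at [626.4  80.2 240.7] yaw 108.45 gap 0.4 F [-0.5 -0.7 -0.9]
(623.6, 80.2, 240, 150.5) -> [0.024, -0.067, 0.017] twist -8.41
(623.6, 80.2, 160.5, 150.5) -> [0.024, -0.067, 2.005] twist -8.41
```

servo_tool(commands=[{"offset":[0,0,0],"twist":-1.7},{"offset":[0.02,-0.07,0],"twist":-3.4},{"offset":[0.02,-0.07,0],"twist":-5.1},{"offset":[0.02,-0.07,0],"twist":-6.8},{"offset":[0.02,-0.07,0],"twist":-8.4},{"offset":[0.02,-0.07,0],"twist":-8.4},{"offset":[0.02,-0.07,0.5],"twist":-8.4},{"offset":[0.02,-0.07,1.0],"twist":-8.4},{"offset":[0.02,-0.07,1.5],"twist":-8.4},{"offset":[0.02,-0.07,1.8],"twist":-8.4},{"offset":[0.02,-0.07,2.0],"twist":-8.4},{"offset":[0.02,-0.07,2.0],"twist":-8.4}], fingers=0.2)

```text
time_s: 63.95
tcp_pos: [0.6233, 0.0801, 0.16]
tcp_rot: [-3.141, -0.001, 2.625]
contact_force: [-0.3, -0.7, 0.1]
finger_gap: 0.0527
grip_force: 0.0
```

servo_tool(commands=[{"offset":[0,0,0],"twist":0},{"offset":[0,0,0],"twist":0},{"offset":[0,0,0],"twist":0},{"offset":[0,0,0],"twist":0},{"offset":[0,0,0],"twist":0},{"offset":[0,0,0],"twist":0},{"offset":[0,0,0],"twist":0}], fingers=-1)

```text
time_s: 64.65
tcp_pos: [0.6239, 0.0798, 0.1613]
tcp_rot: [-3.141, 0.001, 2.626]
contact_force: [-1.4, -2.2, 5.8]
finger_gap: 0.0239
grip_force: 30.0
```

```bash
python3 m.py
```

```text
t 64.65 at [623.9  79.8 161.3] yaw 150.44 gap 23.9 F [-1.4 -2.2  5.8]
moment [-0.63  0.29  0.26] joints [ 0.38  0.59 -0.87  1.57  0.47  1.2   0.47] 29.972280263900757
platen top z 64.29616703011506 6910
grip circ c=(570.0,110.5) r=10.7 [569.3 110.9 243.2] expected [571.7 109.4]
```

servo_tool(commands=[{"offset":[0,0,-0.05],"twist":0},{"offset":[0,0,-0.1],"twist":0},{"offset":[0,0,-0.2],"twist":0},{"offset":[0,0,-0.3],"twist":0},{"offset":[0,0,-0.3],"twist":0}])

```text
time_s: 65.2
tcp_pos: [0.6221, 0.0803, 0.1697]
tcp_rot: [-3.14, -0.005, 2.626]
contact_force: [1.9, 1.5, -19.8]
finger_gap: 0.024
grip_force: 29.9
```

```bash
python3 m.py
```

```text
t 65.2 at [622.1  80.3 169.7] yaw 150.49 gap 24.0 F [  1.9   1.5 -19.8]
moment [ 0.45 -0.78  0.1 ] joints [ 0.38  0.58 -0.87  1.56  0.46  1.22  0.48] 29.89004909992218
platen top z 64.28904509655031 6556
grip circ c=(568.6,110.8) r=10.7 [567.8 111.2 250.3] expected [569.9 109.8]
```

servo_tool(commands=[{"offset":[-0.03,0.02,-0.05],"twist":0.3},{"offset":[-0.03,0.02,-0.1],"twist":-0.3},{"offset":[-0.03,0.02,-0.15],"twist":0.3},{"offset":[-0.03,0.02,-0.2],"twist":-0.3},{"offset":[-0.03,0.02,-0.2],"twist":0}])

```text
time_s: 65.75
tcp_pos: [0.6245, 0.0811, 0.1822]
tcp_rot: [3.142, -0.001, 2.625]
contact_force: [-5.3, 1.6, -2.9]
finger_gap: 0.0237
grip_force: 30.0
```

```bash
python3 m.py
```

```text
t 65.75 at [624.5  81.1 182.2] yaw 150.41 gap 23.7 F [-5.3  1.6 -2.9]
moment [0.43 1.38 0.03] joints [ 0.38  0.57 -0.88  1.54  0.45  1.24  0.49] 29.9957013130188
platen top z 64.30385323457111 6248
grip circ c=(570.9,112.0) r=10.7 [570.  112.6 263.3] expected [572.3 110.7]
```

servo_tool(commands=[{"offset":[0.015,-0.01,-0.1],"twist":0},{"offset":[0.015,-0.01,-0.25],"twist":0},{"offset":[0.015,-0.01,-0.45],"twist":0},{"offset":[0.015,-0.01,-0.7],"twist":0},{"offset":[0.015,-0.01,-1.0],"twist":0},{"offset":[0.015,-0.01,-1.4],"twist":0},{"offset":[0.015,-0.01,-1.6],"twist":0},{"offset":[0.015,-0.01,-1.6],"twist":0},{"offset":[0.015,-0.01,-1.6],"twist":0}])

```text
time_s: 66.7
tcp_pos: [0.6244, 0.0801, 0.2448]
tcp_rot: [-3.141, 0.0, 2.626]
contact_force: [-0.5, -0.2, -5.0]
finger_gap: 0.024
grip_force: 30.0
```

```bash
python3 m.py; python3 - <<'E'
from h import *
go((411.2,347.6,225,150.4))
p,d,c=grab("top"); W=cloud(d,c); M=(d>0)&(W[...,2]>.037)&(W[...,2]<.046)&(np.hypot(W[...,0]-.41,W[...,1]-.349)<.06)
print("rest(top cam)",rect(W[M]))
E
```

```text
t 66.7 at [624.4  80.1 244.8] yaw 150.45 gap 24.0 F [-0.5 -0.2 -5. ]
moment [-0.02 -0.12  0.01] joints [ 0.39  0.52 -0.9   1.46  0.41  1.36  0.52] 29.99568521976471
platen top z 64.3272723102386 4715
t 66.75 at [624.2  80.1 244.4] yaw 150.45 gap 23.7 F [-0.  -0.1 -4.3]
(411.2, 347.6, 225, 150.4) -> [7.931, 3.193, 0.485] twist 0.01
rest(top cam) c=(409.5,349.5) 77.2x76.6 ang=62.6 n=490 mean=[409.5 349.7  41.4]
```

servo_tool(commands=[{"offset":[0.6,0.2,0],"twist":0},{"offset":[1.5,0.6,0],"twist":0},{"offset":[2.4,1.0,0],"twist":0},{"offset":[3.4,1.4,0.1],"twist":0},{"offset":[4.4,1.8,0.2],"twist":0},{"offset":[5.4,2.2,0.3],"twist":0},{"offset":[6.3,2.5,0.4],"twist":0},{"offset":[7.1,2.9,0.48],"twist":0},{"offset":[7.7,3.1,0.48],"twist":0},{"offset":[7.93,3.2,0.48],"twist":0},{"offset":[7.93,3.2,0.48],"twist":0},{"offset":[7.93,3.2,0.48],"twist":0}])

```text
time_s: 68.0
tcp_pos: [0.4127, 0.3469, 0.2253]
tcp_rot: [-3.141, 0.001, 2.625]
contact_force: [-0.4, -0.8, -4.2]
finger_gap: 0.024
grip_force: 30.0
```

servo_tool(commands=[{"offset":[0,0,0.8],"twist":0},{"offset":[0,0,1.8],"twist":0},{"offset":[0,0,2.8],"twist":0},{"offset":[0,0,3.2],"twist":0},{"offset":[0,0,3.2],"twist":0},{"offset":[0,0,3.2],"twist":0}])

```text
time_s: 68.6
tcp_pos: [0.4126, 0.3484, 0.0988]
tcp_rot: [3.14, 0.0, 2.625]
contact_force: [0.6, -0.3, -3.9]
finger_gap: 0.0239
grip_force: 30.0
```

```bash
python3 - <<'E'
from h import *
p,d,c=grab("wrist"); W=wcloud(d,c); s=state(); t=s["tcp_pos"]*1000; y=s["tcp_rot"][2]; u=np.array([np.cos(y),np.sin(y)]); go()
h=t[:2]+60*u; dz=W[...,2]*1000-t[2]
M=(d>0)&(dz>70)&(dz<95)&(np.hypot(W[...,0]*1e3-h[0],W[...,1]*1e3-h[1])<20)
for _,P in blobs(M,W,100): print("grip",circ(P),np.round(np.median(P,0)*1000,1),"expected",np.round(h,1),"u",u*60)
M=(d>0)&(W[...,2]>.037)&(W[...,2]<.047)&(np.hypot(W[...,0]-.41,W[...,1]-.349)<.06)
print("rest",rect(W[M]),circ(W[M]))
E
```

```text
t 68.65 at [412.8 348.9  99.4] yaw 150.41 gap 23.6 F [-0.3 -0.4 -3.8]
grip circ c=(359.2,379.3) r=10.4 [358.6 379.6 179.8] expected [360.6 378.5] u [-52.17497888  29.62721011]
rest c=(409.8,348.6) 76.8x76.3 ang=-26.7 n=3046 mean=[405.9 350.   42.3] circ c=(410.6,350.7) r=52.1
```

servo_tool(commands=[{"offset":[0.02,-0.04,0.2],"twist":0},{"offset":[0.02,-0.04,0.4],"twist":0},{"offset":[0.02,-0.04,0.6],"twist":0},{"offset":[0.02,-0.04,0.8],"twist":0},{"offset":[0.02,-0.04,1.0],"twist":0},{"offset":[0.02,-0.04,1.2],"twist":0},{"offset":[0.02,-0.04,1.3],"twist":0},{"offset":[0.02,-0.04,1.35],"twist":0},{"offset":[0.02,-0.04,1.35],"twist":0}])

```text
time_s: 69.55
tcp_pos: [0.41, 0.3471, 0.0434]
tcp_rot: [-3.141, -0.0, 2.626]
contact_force: [0.2, 0.1, -4.6]
finger_gap: 0.0233
grip_force: 30.0
```

```bash
python3 m.py
```

```text
t 69.55 at [410.  347.1  43.4] yaw 150.46 gap 23.3 F [ 0.2  0.1 -4.6]
moment [ 0.04 -0.15 -0.01] joints [-0.15  0.59 -0.86  1.91  0.57  0.91 -0.24] 29.995780885219574
```

servo_tool(commands=[{"offset":[0,0,0.03],"twist":0},{"offset":[0,0,0.05],"twist":0},{"offset":[0,0,0.05],"twist":0}])

```text
time_s: 69.9
tcp_pos: [0.4105, 0.3473, 0.0423]
tcp_rot: [3.141, 0.001, 2.626]
contact_force: [-0.3, -2.0, 3.8]
finger_gap: 0.0238
grip_force: 30.0
```

servo_tool(commands=[{"offset":[0,0,0],"twist":0},{"offset":[0,0,0],"twist":0},{"offset":[0,0,0],"twist":0},{"offset":[0,0,0],"twist":0},{"offset":[0,0,-0.3],"twist":0},{"offset":[0,0,-0.9],"twist":0},{"offset":[0,0,-1.8],"twist":0},{"offset":[0,0,-2.8],"twist":0},{"offset":[-1,0,-3.5],"twist":0},{"offset":[-2,0,-3.5],"twist":0},{"offset":[-2,0,-3.5],"twist":0},{"offset":[-2,0,-3.5],"twist":0}], fingers=0.1)

```text
time_s: 71.1
tcp_pos: [0.4802, 0.307, 0.182]
tcp_rot: [3.141, -0.0, 2.624]
contact_force: [-0.5, 0.4, 0.4]
finger_gap: 0.0477
grip_force: 0.0
```

```bash
python3 - <<'E'
from h import *
p,d,c=grab("wrist","pics/w9.png"); W=wcloud(d,c); go()
for nm,a,b,cx,cy,r in(("boss",.098,.110,410,348,25),("grip",.118,.13,358,378,22),("rest",.037,.047,410,348,60)):
    P=W[(d>0)&(W[...,2]>a)&(W[...,2]<b)&(np.hypot(W[...,0]*1e3-cx,W[...,1]*1e3-cy)<r)]; print(nm,rect(P),circ(P))
    if nm=="boss": print(np.linalg.lstsq(np.c_[P[:,:2],np.ones(len(P))],P[:,2],rcond=None)[0][:2])
p,d,c=grab("scene"); cv2.imwrite("pics/s3.png",cv2.resize(p[110:300,220:460],None,fx=3,fy=3,interpolation=cv2.INTER_CUBIC))
E
```

```text
t 71.15 at [479.1 307.8 181.9] yaw 150.45 gap 48.6 F [-1.   0.1 -0.5]
boss c=(411.5,347.4) 23.6x23.3 ang=-29.7 n=714 mean=[411.4 347.5 104.1] circ c=(410.9,347.7) r=14.4
[-0.00048721 -0.00219725]
grip c=(359.6,376.7) 20.0x19.6 ang=-19.7 n=460 mean=[360.1 376.4 123.7] circ c=(359.6,376.7) r=10.1
rest c=(409.9,348.6) 77.1x76.4 ang=63.1 n=2670 mean=[409.6 349.3  42.2] circ c=(409.4,348.0) r=48.8
```

View pics/s3.png

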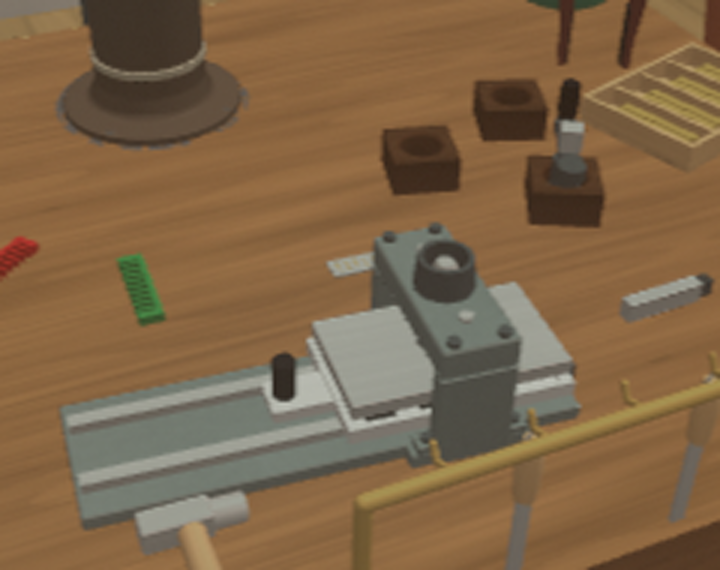

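```bash
python3 -c "
from h import *
print(hand_in())"
```

```text
the job is handed in; nothing more can be done
None
```

I handed the job in: all three combs are in pockets 1–3, the carriage is home against its stop, the platen is screwed down, and the crank stands in its rest. I could not measure the platen's force on the combs. After release the screw sprang back to about the same height both times, which suggests it still bears on them.

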